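Release and slide out the dust extractor's filter

TASK

The bench dust extractor's filter is due for changing. Take the yellow-handled pin tool from the wooden tool block, push the recessed red button in the blue slide fully in with the pin and keep it held in while you push the slide all the way out. Leave the slide latched fully out, stand the pin tool back in the hole it came from, and set the filter down gently and flat in the green tray, without disturbing the other things on the bench.

Things in the scene. Friction and masses are not known exactly. Their poses are not given: they have to be found in the camera images.
- extractor: Grey dust extractor fixed to the bench. Origin: on the bench, middle of the mouth of its tunnel (mouth 110 wide, roof underside 97, roof top 107 high). Its local -x is the direction in which the slide comes out; local z is up. A dark steel bed 110 wide and 26 high reaches 165 mm out from the mouth. The case behind the mouth is up to 175 high (107 high over the first 90 mm behind the mouth), 190 wide, reaching 295 mm back.
- slide (a joint): Travel of the blue filter slide out of the extractor in m: 0 fully home, 0.112 fully out (hard stop). It takes about 1.5 to 3 N to move once freed. While the red button is up a catch locks it (3 mm of play); the catch has detents every 36 mm (0, 0.036, 0.072, 0.108), so the button must be kept in (over 5 mm) during the whole travel. If the button comes up beyond 0.105 the slide is latched out.
- well_mouth (a point): Centre of the square well in the top of the slide's lip, at the level of the lip's top (75 mm above the bench), outlined in white; moves with the slide. The point's -x axis points the way out. The well is 18 x 18 mm with upright walls; the top of the red button in it lies 18 mm below the lip's top. The lip is 42 mm along the travel and 90 mm across; the well is in its middle, 24 mm outside the mouth when home. Pushing the pin against the well's outer wall moves the slide.
- release (a joint): How far the red button (15 mm across) in the well is pushed down, in m: 0 up, 0.008 fully in (hard stop); spring about 2 N at first and 6.6 N fully in. Over 0.005 frees the slide.
- pin_tool: The pin tool: yellow square handle 28 x 28 x 80 mm (faces along its x and y axes) with a brass band at the foot and a flat-ended round steel pin 8 mm across, 48 mm long, pointing down. Origin: centre of the flat shoulder between handle and pin; z up along the handle. 100 to 170 g. It stands in one of the three holes of the tool block, shoulder resting on the block's top.
- tool_block: Fixed wooden block 70 (x) x 190 (y) x 55 mm high, origin under its centre, with three square 18 mm holes right through it at y = -62, 0 and +62 mm. The pin tool and two other tools stand in the holes, in any order, handles square to the block.
- scraper: Tool like the pin tool with a dark wood handle (28 x 28 x 80), standing in the block; leave alone. Origin at its shoulder.
- punch: Tool like the pin tool with a green handle (28 x 28 x 80), standing in the block; leave alone. Origin at its shoulder.
- filter: Loose filter cassette lying in the slide's pan, hidden in the tunnel until the slide is out: black box 94 (x) x 80 (y) x 30 mm high, with an orange grip rib on top 60 long (x) x 12 wide (y), from 30 to 56 mm above its underside. Origin: centre of its underside, 32 mm above the bench in the slide; x along the slide's travel. With the slide out it stands wholly clear of the mouth. The pan's rim is 44 mm above the bench. 125 to 250 g.
- used_tray: Fixed green open tray for used filters, 170 (x) x 150 (y) x 35 mm high outside, walls and floor 5 mm. Origin: centre of its underside.
- glue: White glue bottle, 60 across, 150 high, bystander. Origin: centre of its underside.
- polish: Red polish tin, 84 across, 35 high, bystander. Origin: centre of its underside.
- last: Wooden shoe last, 210 long (x), 60 wide, 100 high, bystander. Origin on its underside.
- hammer: Hammer lying on the bench, bystander; long axis x.
- brush: Brush lying on the bench, bystander; long axis x.
- heels: Stack of heel pieces 62 x 56 x 32 mm, bystander. Origin: centre of its underside.
There are look-alikes about, which are no part of the job. What is shaped like the filter but pink or purple is not meant.

How it is judged:
On the way, in this order (a step that is already met when the one before it is completed fails the run):
1. the red button is held in with the pin, the slide still home (value of joint slide below 0.008 m and value of joint release above 0.005 m and contact force between pin_tool and release above 1 N), for 0.1 s.
2. the slide is half way out with the button still held in by the pin (value of joint slide between 0.05 and 0.085 m and value of joint release above 0.005 m and contact force between pin_tool and release above 1 N), for 0.05 s.
3. the slide is fully out with the button still held in by the pin (value of joint slide above 0.104 m and value of joint release above 0.005 m and contact force between pin_tool and release above 1 N), for 0.05 s.
At the end, for the whole second after the job is handed in: Slide latched out (over 103 of 112 mm), red button up (under 2 mm in); pin tool upright (0.1 rad) in its own hole, within 14 mm of its start; filter flat (0.08 rad) on the tray's floor (origin under 11 mm up), within 42 mm of its middle in both tray axes; both at rest and released (value of joint slide above 0.103 m and value of joint release below 0.002 m and distance of pin_tool from where it was at the start of the episode below 0.014 m and angle between pin_tool's own z axis and vertical below 0.1 rad and x of filter in the frame of used_tray between -0.042 and 0.042 m and y of filter in the frame of used_tray between -0.042 and 0.042 m and z of filter in the frame of used_tray below 0.011 m and angle between filter's own z axis and vertical below 0.08 rad and linear speed of each of filter, pin_tool below 0.02 m/s); the robot touches nothing.
It fails at once if the scraper or the punch was disturbed (moved over 20 mm) (distance of any of scraper, punch from where it was at the start of the episode above 0.02 m).
It fails at once if a bystander (glue, polish, last, hammer, brush, heels) was moved over 30 mm (distance of any of glue, polish, last, hammer, brush, heels from where it was at the start of the episode above 0.03 m).
It fails at once if the filter was dropped or thrown into the tray (over 0.9 m/s within 80 mm of the tray's middle and 100 mm of the bench) (horizontal distance between filter and used_tray below 0.08 m and height (world z) of filter below 0.1 m and linear speed of filter above 0.9 m/s).
It also fails if it takes over 69 s, if anything falls off the work surface, if the arm or the gripper's body presses on something with over 40 N, if the wrist force passes 120 N, or if a joint passes its speed limit or range.

ROBOT

A 7-joint arm with a two-finger parallel gripper is mounted at the origin on the work surface. World frame = base frame: x ahead of the robot, y to its left, z up, the work surface at z = 0. Lengths are in m, angles in rad, forces in N, time in s.
With the tool pointing down it reaches from about 0.425 to 0.875 m from the base axis. Payload 4.7 kg.
Tool frame: the origin (TCP) lies midway between the tips of the shut fingers; the grasp point (between the pads) lies 19 mm behind it (bot.grip_point_offset is the distance from the TCP to the grasp point, in m); z points along the fingers, y is the direction in which the jaws open and shut (so a half turn about z gives the same grasp; the last joint's range is limited). The gripper opens to 87 mm and grips with 3 to 60 N. Pads are 19 mm wide; open, the fingers measure 117 mm over their backs; the gripper's body (75 mm by 190 mm) begins 51 mm behind the grasp point.
Start: joints at [1.276, 0.321, -0.07, 1.45, 0.023, 1.371, -0.057], TCP at [0.198, -0.619, 0.223] pointing down, gripper open.
Joint ranges: [-2.86, 2.86], [-0.3, 2.09], [-1.38, 1.24], [0.06, 2.45], [-1.56, 4.7], [0.09, 2.05], [-2.69, 2.69]. Speed limits (rad/s): [2.57, 2.57, 3.14, 3.14, 3.14, 3.14, 3.14].

INTERFACE

Orientations are given as a rotation vector (axis times angle).
In Python, from station import bot gives the robot as it stands.
- The arm moves only by the tool apply_moves, never from a script. Its argument "deltas" is text: rows parted by semicolons, each of 5 numbers parted by spaces: the shift along the tool's x, y, z in cm, then the turn about the tool's z in rad, then the opening in per cent of the stroke, from 0 (shut) to 100 (fully open). In form: x y z yaw hand; .... A call has exactly 8 rows; each row is the pose to reach, as a shift and turn from the pose measured when the call began, along the tool's axes at that moment; what a row does not reach only later rows make up. A row lasts 1/12 s, in which the tool goes at most 41.7 mm and 7.16 degrees, less where a joint would pass 70% of its speed; a pose out of reach is approached as far as the arm can. A call with a gripper value outside its range is refused whole. The fingers move at their own pace and stop on an object; "squeeze" is the grip in N (left out, the last holds). Time passes only in rows, so rows that repeat a pose let the fingers close, or fill a call up. It gives the time, the measured TCP pose, the force and the opening at its end, in the units of the state.
- bot.observe(): the state, without advancing time (a new reading comes with each control period).
- bot.snapshot(name): name is "scene" or "top" or "wrist"; returns the picture (420x560x3 uint8, red, green, blue); there is no depth.
- bot.camera_model(name): a dict with "camera_matrix" (3x3 intrinsics, pixels), "R" (3x3) and "t" (3): a world point X has camera coordinates R X + t; the wrist camera has in their place "tool_from_camera" (4x4, takes a point from camera to tool coordinates, whose origin is the TCP and whose axes are the flange's). Camera axes: x right, y down, z forward; pixel columns grow to the right and rows downward; lengths in m; the calibration is good to about 2 mm. The wrist camera is an equidistant fisheye: a pixel r from the principal point sees the ray r / f radians off the axis. A picture is of the moment at which its call begins: read the wrist's pose just before it. camera_model takes no time and is no camera call.
- bot.hand_in(): hands the job in, once; it reports no verdict.
The state is a dict: "time": time; "q": joint angles; "joint_velocities": joint speeds; "joint_efforts": joint torques, N m; "eef_pos": TCP position; "orientation": TCP orientation; "ft_force": force on the tool from outside, world axes, zero at the start; "wrist_torque": the same for the moment, N m; "opening": finger opening in m.
Only numpy, scipy, OpenCV 4.12 (cv2) and the standard library are available. Lean on these libraries where they do the work, as an engineer would, in place of code of your own. Each camera call takes 0.05 s, during which the arm holds its last target.

## Working session

There is one attempt and no reset: what is moved stays moved. The work goes in short steps, Python scripts to look and compute and a tool call to move; the robot and the scene stay as the last step left them, time stands still between calls to the robot, and variables do not carry over. Pictures are saved under pics/ and viewed, and the job is handed in when it is done.

Besides the shell and the picture viewer there is one more tool, called after ">>>" in YAML: its name, and indented under it one key for each argument. apply_moves: Moves the arm, as the interface text tells. Its arguments: {"type":"object","properties":{"deltas":{"type":"string"},"squeeze":{"type":"number"}},"required":["deltas"]}

```bash
ls; mkdir -p pics; python3 - <<'E'
from station import bot
import cv2
print(bot.observe())
for n in ("scene","top","wrist"):
    im=bot.snapshot(n); cv2.imwrite(f"pics/{n}0.png",im[:,:,::-1]); print(n,bot.camera_model(n))
E
```

```text
pics
{'time': 0.0, 'q': array([ 1.27616618,  0.32184743, -0.0700664 ,  1.45169829,  0.02260889,
        1.37078969, -0.05692192]), 'joint_velocities': array([-0.00091319, -0.00026983, -0.00091848,  0.00065254, -0.00055508,
        0.00172969, -0.00011083]), 'joint_efforts': array([ 2.33634746e-04, -4.91279769e+01, -4.03612750e-01, -3.12521517e+01,
       -6.37101755e-02,  4.36884561e-02,  1.62156934e-04]), 'eef_pos': array([ 0.19726881, -0.61875111,  0.22143382]), 'orientation': array([-3.10234920e+00, -4.82724515e-01,  6.47382225e-04]), 'ft_force': array([ 0.36018066, -0.24963551, -0.55519676]), 'wrist_torque': array([ 0.03700049,  0.00139293, -0.02550965]), 'opening': 0.08673018410129305}
scene {'camera_matrix': array([[524.69738593,   0.        , 278.55417954],
       [  0.        , 524.69738593, 215.25787829],
       [  0.        ,   0.        ,   1.        ]]), 'R': array([[ 0.00457344,  0.99992407, -0.01144296],
       [ 0.86885909, -0.00963828, -0.49496563],
       [-0.49503834, -0.00767862, -0.8688372 ]]), 't': array([ 0.0371507 , -0.48283728,  1.57371517])}
top {'camera_matr
[... 204 characters left out ...]
474667],
       [-0.97147114, -0.00561654, -0.23709127],
       [ 0.23705623,  0.0062566 , -0.97147578]]), 't': array([-0.0265982 ,  0.59936519,  1.2290148 ])}
wrist {'camera_matrix': array([[325.1922621 ,   0.        , 278.71660422],
       [  0.        , 325.1922621 , 210.13126953],
       [  0.        ,   0.        ,   1.        ]]), 'tool_from_camera': array([[ 6.17195205e-04, -9.58697186e-01, -2.84428067e-01,
         7.78405377e-02],
       [ 9.99999786e-01,  5.29736956e-04,  3.84412639e-04,
        -4.20316751e-04],
       [-2.17863256e-04, -2.84428244e-01,  9.58697307e-01,
        -1.63720692e-01],
       [ 0.00000000e+00,  0.00000000e+00,  0.00000000e+00,
         1.00000000e+00]])}
```

View pics/scene0.png

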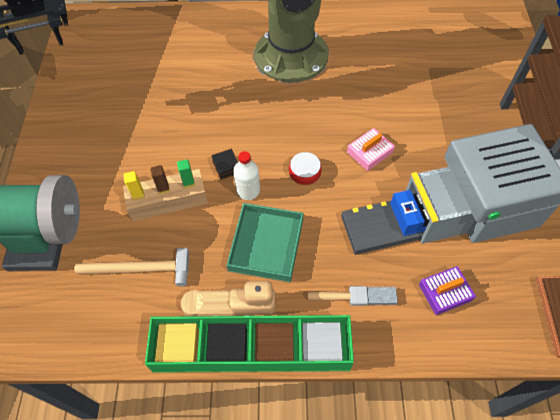

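View pics/top0.png

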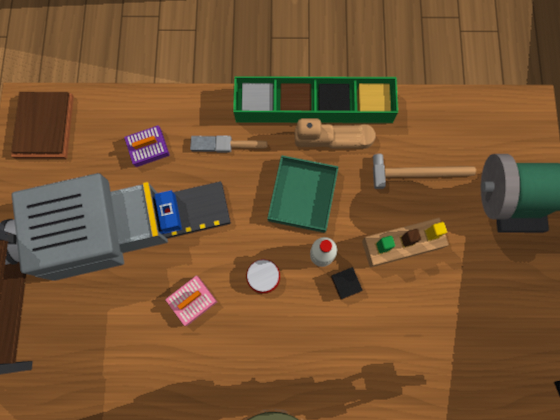

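View pics/wrist0.png

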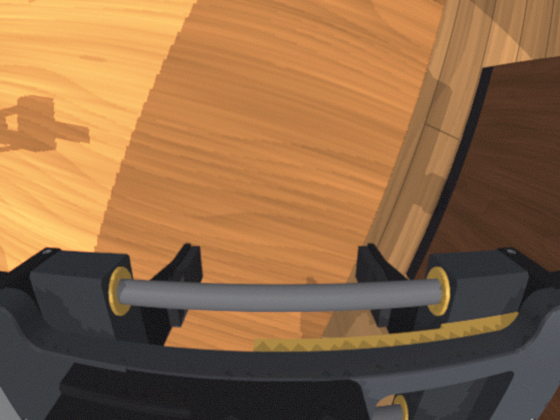

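```bash
cat > h.py <<'E'
import numpy as np, cv2
from scipy.spatial.transform import Rotation as Ro
from station import bot
def cam(n):
    c=bot.camera_model(n); return c["camera_matrix"],c["R"],c["t"]
def ray(n,u,v):
    K,R,t=cam(n); d=R.T@np.linalg.solve(K,[u,v,1.]); return -R.T@t,d/np.linalg.norm(d)
def at_z(n,u,v,z):
    o,d=ray(n,u,v); return o+d*(z-o[2])/d[2]
def tri(p,q):
    K,R,t=cam("scene");K2,R2,t2=cam("top")
    X=cv2.triangulatePoints(K@np.c_[R,t],K2@np.c_[R2,t2],np.array(p,float).reshape(2,1),np.array(q,float).reshape(2,1)).ravel(); return X[:3]/X[3]
def proj(n,X):
    K,R,t=cam(n); x=K@(R@np.asarray(X,float)+t); return x[:2]/x[2]
def crop(src,dst,x0,y0,w,h,s):
    im=cv2.imread(src)[y0:y0+h,x0:x0+w]; cv2.imwrite(dst,cv2.resize(im,None,fx=s,fy=s,interpolation=cv2.INTER_CUBIC))
def wray(o,u,v):
    c=bot.camera_model("wrist");K=c["camera_matrix"];T=c["tool_from_camera"]
    x=(u-K[0,2]);y=(v-K[1,2]);r=np.hypot(x,y);th=r/K[0,0]
    d=np.array([np.sin(th)*x/r,np.sin(th)*y/r,np.cos(th)]) if r>0 else np.array([0,0,1.])
    R=Ro.from_rotvec(o["orientation"]).as_matrix()
    return o["eef_pos"]+R@T[:3,3],R@T[:3,:3]@d
def w_at_z(o,u,v,z):
    a,d=wray(o,u,v); return a+d*(z-a[2])/d[2]
def wproj(o,X):
    c=bot.camera_model("wrist");K=c["camera_matrix"];T=c["tool_from_camera"]
    R=Ro.from_rotvec(o["orientation"]).as_matrix()
    p=np.linalg.inv(T)@np.r_[R.T@(np.asarray(X)-o["eef_pos"]),1]
    th=np.arctan2(np.hypot(p[0],p[1]),p[2]);k=K[0,0]*th/np.hypot(p[0],p[1])
    return np.array([K[0,2]+k*p[0],K[1,2]+k*p[1]])
def snap(n,name):
    o=bot.observe(); im=bot.snapshot(n); cv2.imwrite(f"pics/{name}.png",im[:,:,::-1]); return o,im
def goal(o,P,yawdir=None,n=1):
    """tool-frame shift in cm to world P; yaw to align tool y with world dir angle"""
    R=Ro.from_rotvec(o["orientation"]).as_matrix()
    s=R.T@(np.asarray(P)-o["eef_pos"])*100
    y=None
    if yawdir is not None:
        d=R.T@np.array([np.cos(yawdir),np.sin(yawdir),0]); y=np.arctan2(-d[0],d[1]); y=(y+np.pi/2)%np.pi-np.pi/2
    return s.round(2),y
E
python3 - <<'E'
from h import *
crop("pics/scene0.png","pics/s_block.png",110,140,160,90,5)
crop("pics/top0.png","pics/t_block.png",350,205,120,80,6)
crop("pics/scene0.png","pics/s_ext.png",330,160,140,100,5)
crop("pics/top0.png","pics/t_ext.png",100,170,140,90,5)
E
```

```text
(no output)
```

View pics/s_block.png

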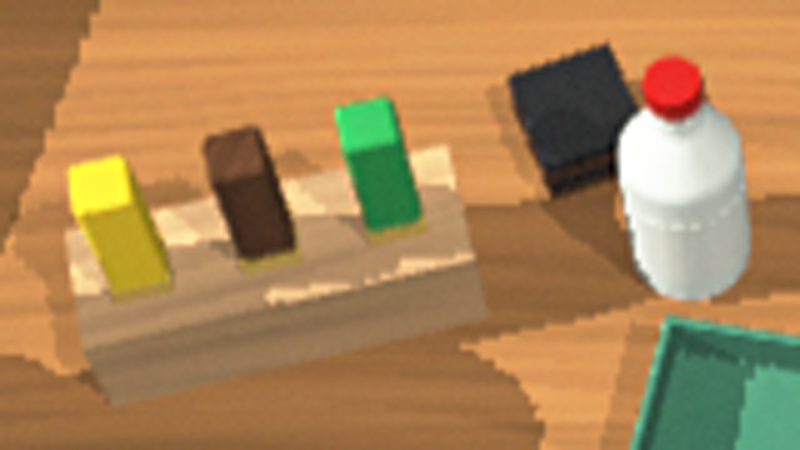

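View pics/t_block.png

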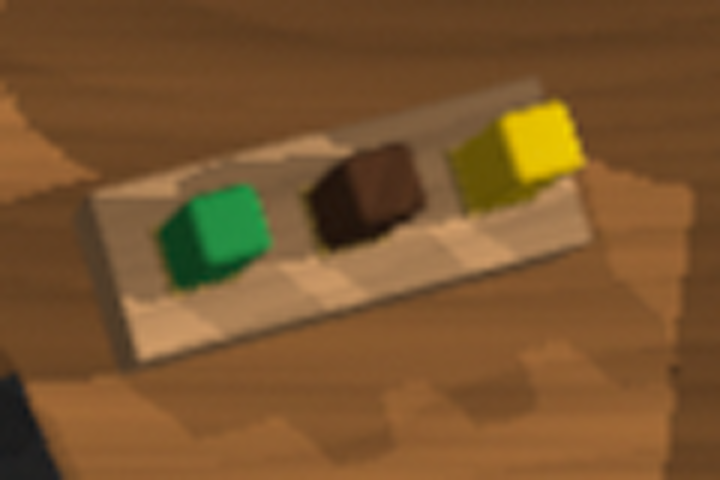

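View pics/s_ext.png

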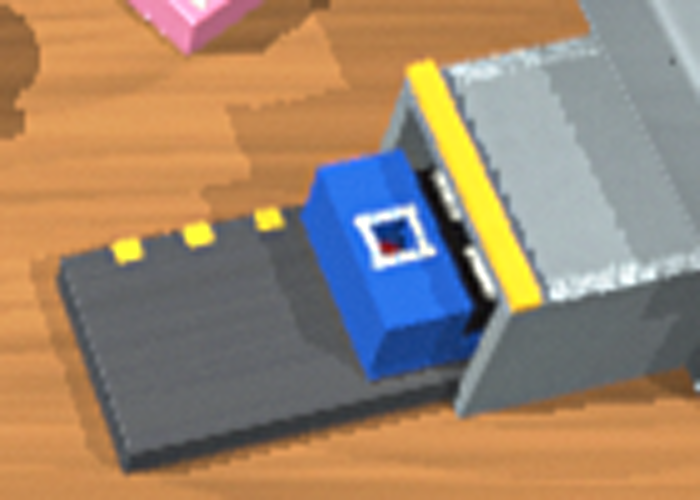

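View pics/t_ext.png

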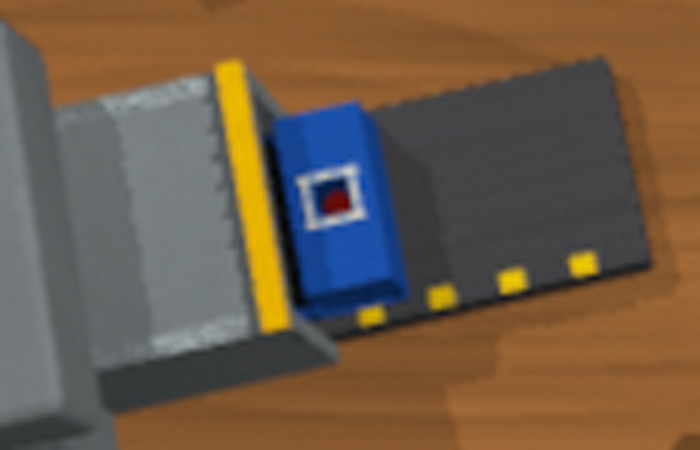

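```bash
python3 - <<'E'
from h import *
f=lambda a,s,x,y:np.array(a,float)/s+[x,y]
bt=[f(a,6,350,205) for a in ((90,198),(540,80),(592,240),(135,365))]
B=np.array([at_z("top",*p,0.055) for p in bt]);print("block",B.round(4),B.mean(0))
bs=[f(a,5,110,140) for a in ((67,230),(448,145),(472,262),(80,345))]
B2=np.array([at_z("scene",*p,0.055) for p in bs]);print("block s",B2.round(4),B2.mean(0))
for n,pts,s,x,y in (("top",((500,122),(565,98),(583,150),(520,182)),6,350,205),("scene",((68,170),(125,155),(140,200),(85,212)),5,110,140)):
  Y=np.array([at_z(n,*f(a,s,x,y),0.135) for a in pts]);print("yel",n,Y.round(4),Y.mean(0))
  d=B[1]-B[0]
for b in (B,B2):
  for i in range(4):
    d=b[(i+1)%4]-b[i];print(np.hypot(*d[:2]).round(3),np.degrees(np.arctan2(d[1],d[0])).round(1))
# well
for n,pts,s,x,y in (("top",((296,178),(357,165),(367,217),(307,232)),5,100,170),("scene",((355,217),(418,205),(437,255),(373,270)),5,330,160)):
  Y=np.array([at_z(n,*f(a,s,x,y),0.075) for a in pts]);print("well",n,Y.round(4),Y.mean(0))
# lip top outer edges
for n,pts,s,x,y in (("top",((275,120),(362,102),(405,290),(305,305)),5,100,170),("scene",((320,170),(403,152),(474,315),(388,330)),5,330,160)):
  Y=np.array([at_z(n,*f(a,s,x,y),0.075) for a in pts]);print("lip",n,Y.round(4),Y.mean(0))
# bed far edge z=.026
for n,pts,s,x,y in (("top",((605,58),(652,265)),5,100,170),("scene",((62,265),(127,468)),5,330,160)):
  Y=np.array([at_z(n,*f(a,s,x,y),0.026) for a in pts]);print("bed",n,Y.round(4),Y.mean(0)); d=Y[1]-Y[0];print(np.hypot(*d[:2]),np.degrees(np.arctan2(d[1],d[0])))
# yellow stripe on roof mouth edge z=.107
for n,pts,s,x,y in (("top",((243,62),(290,328)),5,100,170),("scene",((437,62),(541,300)),5,330,160)):
  Y=np.array([at_z(n,*f(a,s,x,y),0.107) for a in pts]);print("roof",n,Y.round(4),Y.mean(0)); d=Y[1]-Y[0];print(np.hypot(*d[:2]),np.degrees(np.arctan2(d[1],d[0])))
# tray
for n,pts in (("top",((281,157),(338,170),(324,231),(269,217))),("scene",((244,205),(304,213),(292,280),(228,271)))):
  Y=np.array([at_z(n,*a,0.035) for a in pts]);print("tray",n,Y.round(4),Y.mean(0))
  for i in range(4):
    d=Y[(i+1)%4]-Y[i];print(np.hypot(*d[:2]).round(3),np.degrees(np.arctan2(d[1],d[0])).round(1))
E
```

```text
block [[ 0.5128 -0.2198  0.055 ]
 [ 0.5626 -0.4044  0.055 ]
 [ 0.4969 -0.4212  0.055 ]
 [ 0.4455 -0.2358  0.055 ]] [ 0.50446139 -0.32027855  0.055     ]
block s [[ 0.5002 -0.4178  0.055 ]
 [ 0.4521 -0.2348  0.055 ]
 [ 0.521  -0.2184  0.055 ]
 [ 0.5654 -0.4023  0.055 ]] [ 0.50967527 -0.31832094  0.055     ]
yel top [[ 0.5292 -0.3648  0.135 ]
 [ 0.5387 -0.3901  0.135 ]
 [ 0.5186 -0.3957  0.135 ]
 [ 0.5061 -0.371   0.135 ]] [ 0.52315315 -0.38040447  0.135     ]
yel scene [[ 0.5195 -0.3931  0.135 ]
 [ 0.5115 -0.3679  0.135 ]
 [ 0.5363 -0.3578  0.135 ]
 [ 0.5426 -0.3821  0.135 ]] [ 0.52744934 -0.37522925  0.135     ]
0.191 -74.9
0.068 -165.6
0.192 105.5
0.069 13.4
0.189 104.7
0.071 13.4
0.189 -76.4
0.067 -166.7
well top [[0.5859 0.2797 0.075 ]
 [0.5925 0.2505 0.075 ]
 [0.5667 0.2441 0.075 ]
 [0.5591 0.2727 0.075 ]] [0.57607599 0.26176138 0.075     ]
well scene [[0.5693 0.247  0.075 ]
 [0.5631 0.2771 0.075 ]
 [0.5902 0.2823 0.075 ]
 [0.5979 0.2518 0.075 ]] [0.58014089 0.2645572  0.075     ]
lip top [[0.6149 0.2918 0.075 ]
 [0.6242 0.2498 0.075 ]
 [0.531  0.2239 0.075 ]
 [0.5234 0.2715 0.07
[... 418 characters left out ...]
986449 11.962670696307418
roof top [[0.6352 0.3007 0.107 ]
 [0.5065 0.2702 0.107 ]] [0.5708642  0.28544634 0.107     ]
0.13224267023369501 -166.62624330873916
roof scene [[0.5043 0.287  0.107 ]
 [0.6323 0.3158 0.107 ]] [0.56830951 0.30137274 0.107     ]
0.13116665197205624 12.679302918102978
tray top [[ 0.7246 -0.0142  0.035 ]
 [ 0.6907 -0.1593  0.035 ]
 [ 0.5332 -0.122   0.035 ]
 [ 0.5677  0.0143  0.035 ]] [ 0.62906754 -0.07030636  0.035     ]
0.149 -103.2
0.162 166.7
0.141 75.8
0.16 -10.3
tray scene [[ 0.5456 -0.1232  0.035 ]
 [ 0.5696  0.0218  0.035 ]
 [ 0.7425 -0.01    0.035 ]
 [ 0.7193 -0.1546  0.035 ]] [ 0.64425928 -0.0664825   0.035     ]
0.147 80.6
0.176 -10.4
0.146 -99.1
0.176 169.8
```

```bash
python3 - <<'E'
from h import *
o=bot.observe(); R=Ro.from_rotvec(o["orientation"]).as_matrix();print(R.round(3))
print(goal(o,[0.524,-0.378,0.235],np.radians(14.2)))
for p in ((488,190),(470,172),(378,170)): print(at_z("top",*p,0.1))
print(tri((246,158),(326,245)), at_z("top",347,283,.03))
E
```

```text
[[ 0.953  0.304 -0.001]
 [ 0.304 -0.953  0.001]
 [-0.    -0.001 -1.   ]]
(array([ 38.44, -13.02,  -1.32]), np.float64(-1.5097973570595618))
[ 0.62286663 -0.50997901  0.1       ]
[ 0.66748336 -0.47045933  0.1       ]
[ 0.67129898 -0.24930981  0.1       ]
[ 0.48151185 -0.11604683  0.13991011] [ 0.40649716 -0.17670866  0.03      ]
```

>>> apply_moves:
  deltas: "4 -1.3 0 -0.12 100; 8 -2.7 0 -0.24 100; 12 -4 0 -0.36 100; 16 -5.4 0 -0.48 100; 20 -6.7 0 -0.6 100; 24 -8.1 0 -0.72 100; 28 -9.4 0 -0.84 100; 32 -10.8 -0.5 -0.96 100"
  squeeze: 50

```text
time: 0.82
eef_pos: [0.4664, -0.4198, 0.2253]
orientation: [-2.522, -1.867, 0.0]
ft_force: [-0.6, -1.3, -0.2]
opening: 0.0871
```

```bash
python3 - <<'E'
from h import *
o=bot.observe(); print(o["time"],o["q"].round(2),goal(o,[0.524,-0.378,0.235],np.radians(14.2)))
E
```

```text
0.8167 [ 0.98  0.3  -0.36  1.49  0.1   1.37  0.32] (array([ 5.68,  4.29, -0.97]), np.float64(-0.5440290044334597))
```

>>> apply_moves:
  deltas: "1.2 0.9 -0.2 -0.12 100; 2.4 1.8 -0.4 -0.24 100; 3.6 2.7 -0.6 -0.36 100; 4.8 3.6 -0.8 -0.48 100; 5.7 4.3 -1 -0.544 100; 5.7 4.3 -1 -0.544 100; 5.7 4.3 -1 -0.544 100; 5.7 4.3 -1 -0.544 100"

```text
time: 1.48
eef_pos: [0.5232, -0.3787, 0.2348]
orientation: [-1.931, -2.473, 0.0]
ft_force: [-0.6, -0.5, 0.5]
opening: 0.0868
```

```bash
python3 - <<'E'
from h import *
o,im=snap("wrist","w1"); print(o["time"],o["q"].round(2),goal(o,[0.524,-0.378,0.235],np.radians(14.2)),o["eef_pos"])
E
```

```text
1.4833 [ 0.94  0.34 -0.46  1.43  0.15  1.41  0.72] (array([ 0.05,  0.1 , -0.02]), np.float64(-0.0028430627167042033)) [ 0.52317721 -0.37871995  0.23483832]
```

View pics/w1.png

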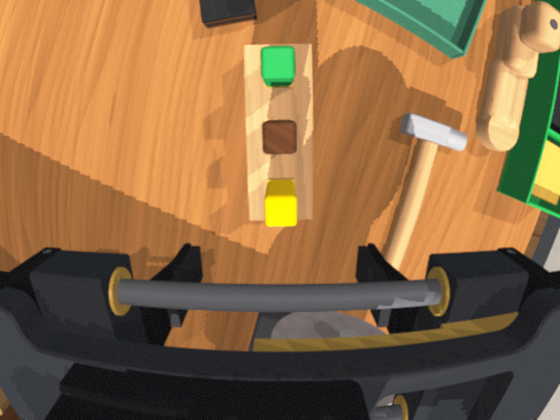

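```bash
python3 - <<'E'
from h import *
crop("pics/w1.png","pics/w1c.png",230,30,100,210,3.8)
o=bot.observe(); print(wproj(o,o["eef_pos"]),wproj(o,[.523,-.379,.135]))
E
```

```text
[278.99631874 261.61160812] [279.36986194 210.75974146]
```

View pics/w1c.png

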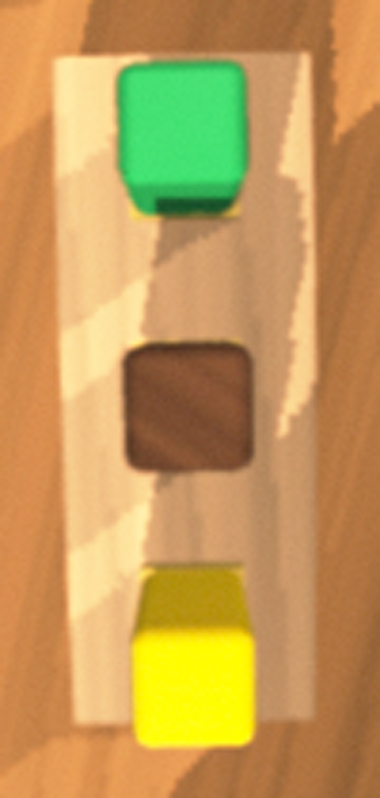

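```bash
python3 - <<'E'
from h import *
o=bot.observe(); P=w_at_z(o,281.0,211.2,.135); print(P, goal(o,[P[0],P[1],.088]))
f=lambda x,y:(x/3.8+230,y/3.8+30)
c=[w_at_z(o,*f(*p),.055) for p in ((55,57),(310,53),(314,718),(75,723))]; print(np.array(c).round(4))
for i in range(4):
    d=c[(i+1)%4]-c[i]; print(np.hypot(*d[:2]),np.degrees(np.arctan2(d[1],d[0])))
for p in ((182,125),(190,405),(194,689)): print(w_at_z(o,*f(*p),.135))
E
```

```text
[ 0.52443231 -0.37904026  0.135     ] (array([-0.08,  0.18, 14.69]), None)
[[ 0.4496 -0.2361  0.055 ]
 [ 0.5171 -0.2181  0.055 ]
 [ 0.5669 -0.4021  0.055 ]
 [ 0.4992 -0.4207  0.055 ]]
0.06992931716425986 14.926704736904892
0.19060813882862077 -74.87204067280145
0.07014506483681783 -164.6246508800474
0.1911567594770961 105.0633595326213
[ 0.4920723  -0.26042532  0.135     ]
[ 0.50833486 -0.31843669  0.135     ]
[ 0.52450053 -0.37912849  0.135     ]
```

>>> apply_moves:
  deltas: "-0.1 0.2 2 -0.012 100; -0.1 0.2 5 -0.012 100; -0.1 0.2 8.5 -0.012 100; -0.1 0.2 12 -0.012 100; -0.1 0.2 14 -0.012 100; -0.1 0.2 14.7 -0.012 100; -0.1 0.2 14.7 -0.012 100; -0.1 0.2 14.7 -0.012 60"

```text
time: 2.2
eef_pos: [0.5249, -0.3801, 0.0889]
orientation: [-1.919, -2.484, 0.001]
ft_force: [1.0, 0.6, -0.3]
opening: 0.0847
```

>>> apply_moves:
  deltas: "0 0 0 0 0; 0 0 0 0 0; 0 0 0 0 0; 0 0 0 0 0; 0 0 0 0 0; 0 0 0 0 0; 0 0 0 0 0; 0 0 0 0 0"
  squeeze: 50

```text
time: 2.87
eef_pos: [0.5248, -0.3801, 0.0889]
orientation: [-1.919, -2.484, 0.001]
ft_force: [-0.5, -0.6, 0.4]
opening: 0.035
```

```bash
python3 - <<'E'
from h import *
o,im=snap("wrist","w2"); print(o)
E
```

```text
{'time': 2.8667, 'q': array([ 0.93279384,  0.44803021, -0.44560142,  1.59473523,  0.20619679,
        1.14839267,  0.69552842]), 'joint_velocities': array([-0.00119651,  0.00223302, -0.00076279, -0.00010253,  0.0023068 ,
       -0.0006533 ,  0.0007101 ]), 'joint_efforts': array([-2.53592925e-04, -5.05164635e+01, -5.56912065e+00, -2.84361184e+01,
       -2.09080218e-02,  9.17962845e-02, -6.62787755e-06]), 'eef_pos': array([ 0.52481653, -0.38007192,  0.08888772]), 'orientation': array([-1.91897916e+00, -2.48409567e+00,  6.03750993e-04]), 'ft_force': array([-0.47447812, -0.58959001,  0.38817821]), 'wrist_torque': array([-0.01645875, -0.14859389,  0.0113177 ]), 'opening': 0.03501408734286553}
```

View pics/w2.png

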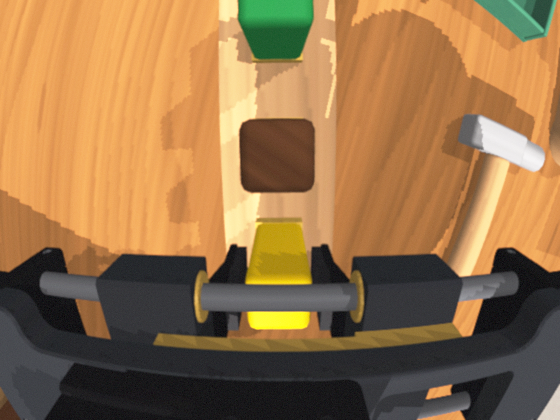

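>>> apply_moves:
  deltas: "0 0 0 0 0; 0 0 0 0 0; 0 0 0 0 0; 0 0 -0.5 0 0; 0 0 -1.5 0 0; 0 0 -3 0 0; 0 0 -5 0 0; 0 0 -7 0 0"

```text
time: 3.58
eef_pos: [0.5247, -0.3799, 0.1599]
orientation: [-1.918, -2.484, 0.0]
ft_force: [-0.2, -0.3, -1.5]
opening: 0.0278
```

```bash
python3 - <<'E'
from h import *
o,im=snap("wrist","w3"); print(o["time"],o["eef_pos"],o["opening"],o["ft_force"],o["wrist_torque"])
print(goal(o,[.578,.263,.22],np.radians(13.3)))
E
```

```text
3.5833 [ 0.52470113 -0.37991505  0.15986117] 0.02776598373851974 [-0.17494733 -0.26264185 -1.49997612] [-0.06158399 -0.15080461  0.01079764]
(array([60.87, 21.38, -5.91]), np.float64(0.023265340002943002))
```

View pics/w3.png

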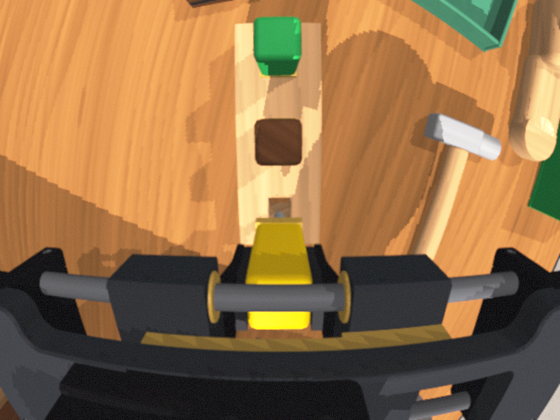

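```bash
python3 - <<'E'
from h import *
o=bot.observe()
print(goal(o,[.592,.205,.24],np.radians(13.3)))
E
```

```text
(array([55.06, 21.11, -7.63]), np.float64(0.02315501264134734))
```

>>> apply_moves:
  deltas: "0 0 -3 0 0; 0 0 -6.5 0 0; 0 0 -9.5 0 0; 2 0.8 -10.5 0 0; 5 2 -11 0 0; 8.5 3.4 -11 0 0; 12 4.8 -11 0 0; 15.5 6.1 -11 0 0"

```text
time: 4.3
eef_pos: [0.5467, -0.2138, 0.2753]
orientation: [1.918, 2.482, -0.0]
ft_force: [0.4, 0.7, -1.2]
opening: 0.0275
```

```bash
python3 - <<'E'
from h import *
o=bot.observe()
print(o["eef_pos"],o["opening"],goal(o,[.592,.205,.23],np.radians(13.3)))
E
```

```text
[ 0.54665843 -0.21378258  0.27531773] 0.027505933776635898 (array([39.4 , 14.94,  4.42]), np.float64(0.022920027033521695))
```

>>> apply_moves:
  deltas: "3.7 1.4 0 0 0; 7.4 2.8 0 0.005 0; 11.1 4.2 0 0.01 0; 14.8 5.6 0 0.02 0; 18.5 7 0 0.023 0; 22.2 8.4 0.5 0.023 0; 25.9 9.8 1 0.023 0; 29.6 11.2 2 0.023 0"

```text
time: 4.97
eef_pos: [0.5809, 0.1028, 0.2559]
orientation: [1.945, 2.457, 0.002]
ft_force: [0.4, -0.5, -1.6]
opening: 0.0278
```

>>> apply_moves:
  deltas: "3.5 1.3 0.5 0 0; 7 2.6 1 0 0; 9.8 3.7 2 0 0; 9.8 3.7 3 0 0; 9.8 3.7 3 0 0; 9.8 3.7 3 0 0; 9.8 3.7 3 0 0; 9.8 3.7 3 0 0"

```text
time: 5.63
eef_pos: [0.5955, 0.2046, 0.2265]
orientation: [1.948, 2.453, 0.003]
ft_force: [-0.3, 0.1, -1.7]
opening: 0.0283
```

```bash
python3 - <<'E'
from h import *
o,im=snap("wrist","w4"); print(o["time"],o["eef_pos"],o["opening"],o["ft_force"],o["wrist_torque"])
print(o["q"].round(2),goal(o,[.592,.205,.22],np.radians(13.3)))
E
```

```text
5.6333 [0.59548258 0.20462375 0.22648322] 0.02830296988008363 [-0.31971104  0.09100987 -1.7391545 ] [-0.01553929 -0.09282872 -0.0430523 ]
[ 0.23  0.37 -0.78  1.48  0.27  1.39 -0.33] (array([ 0.12, -0.34,  0.65]), np.float64(-0.003471527773266425))
```

View pics/w4.png

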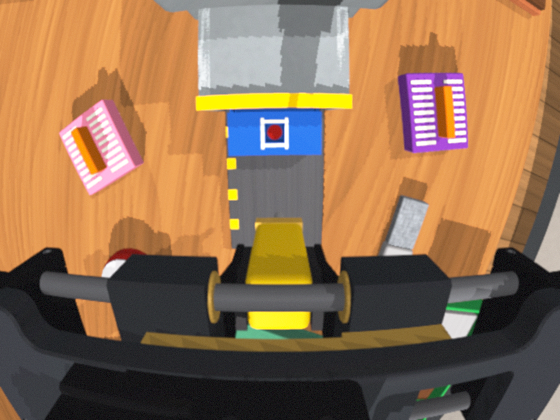

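```bash
python3 - <<'E'
from h import *
crop("pics/w4.png","pics/w4c.png",190,85,170,150,4.7)
E
```

```text
(no output)
```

View pics/w4c.png

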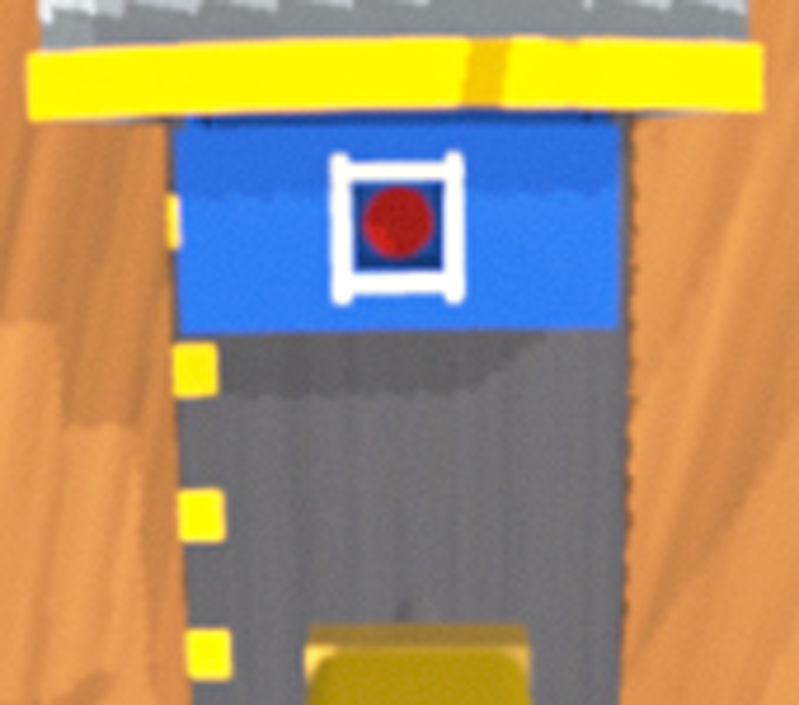

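```bash
python3 - <<'E'
from h import *
import json
o=dict(bot.observe()); o["eef_pos"]=np.array([0.59548258,0.20462375,0.22648322])
f=lambda x,y:(x/4.7+190,y/4.7+85)
W=w_at_z(o,*f(398,227),.075);print("well",W)
c=[w_at_z(o,*f(*p),.075) for p in ((352,182),(443,182),(443,272),(354,272))];print(np.array(c).round(4),np.mean(c,0))
def ang(a,b,z):
    A=w_at_z(o,*f(*a),z);B=w_at_z(o,*f(*b),z);d=B-A;return A.round(4),np.hypot(*d[:2]).round(4),np.degrees(np.arctan2(d[1],d[0])).round(2)
print("lip edge",ang((180,333),(617,328),.075),"lip back",ang((178,118),(617,122),.075))
print("bed R",ang((635,200),(622,690),.026),"roof",ang((30,120),(765,108),.107))
for tip in (.0825,):
  X=o["eef_pos"]-[0,0,tip]; print("tip px exp",(wproj(o,X)-[190,85])*4.7)
E
```

```text
well [0.57857179 0.26349816 0.075     ]
[[0.5673 0.2705 0.075 ]
 [0.5854 0.2746 0.075 ]
 [0.5897 0.2565 0.075 ]
 [0.5719 0.2524 0.075 ]] [0.57856827 0.2635032  0.075     ]
lip edge (array([0.5392, 0.2322, 0.075 ]), np.float64(0.0909), np.float64(13.69)) lip back (array([0.5296, 0.2759, 0.075 ]), np.float64(0.0896), np.float64(12.47))
bed R (array([0.6321, 0.2804, 0.026 ]), np.float64(0.1235), np.float64(-76.52)) roof (array([0.5069, 0.2709, 0.107 ]), np.float64(0.1364), np.float64(13.95))
tip px exp [414.77023954 616.06472017]
```

```bash
python3 - <<'E'
from h import *
snap("scene","s5"); snap("top","t5")
o=bot.observe();X=o["eef_pos"]-[0,0,.082]
print(proj("scene",X),proj("top",X))
a=proj("scene",X).astype(int);b=proj("top",X).astype(int)
crop("pics/s5.png","pics/s5c.png",a[0]-50,a[1]-50,100,80,6)
crop("pics/t5.png","pics/t5c.png",b[0]-50,b[1]-50,100,80,6)
cv2.imwrite("pics/st5.png",np.vstack([cv2.imread("pics/s5c.png"),cv2.imread("pics/t5c.png")])[:, :])
E
```

```text
[389.50101327 197.43014178] [184.70070945 194.95673575]
```

View pics/s5c.png

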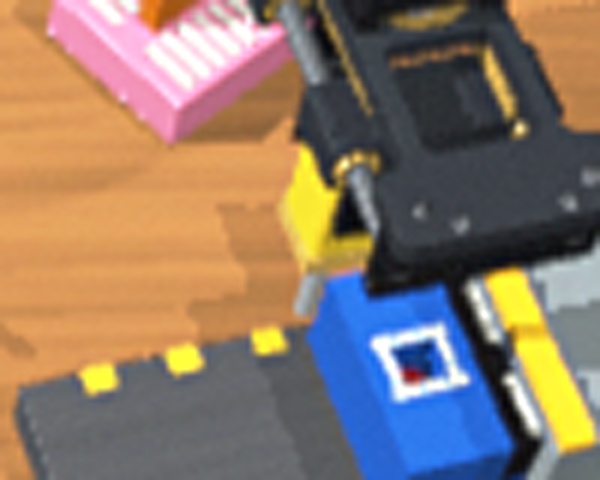

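View pics/t5c.png

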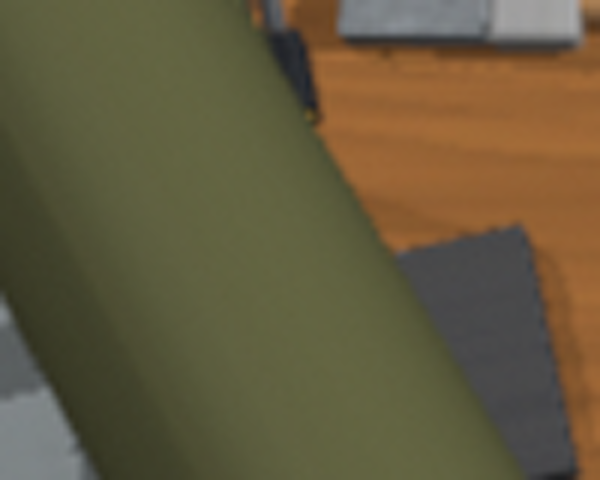

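```bash
python3 - <<'E'
from h import *
o=bot.observe()
print(o["eef_pos"],goal(o,[.5786,.2635,.18],np.radians(13.4)))
E
```

```text
[0.59518315 0.20539849 0.22636824] (array([ 6.06, -0.33,  4.6 ]), np.float64(-0.004226316830248766))
```

>>> apply_moves:
  deltas: "1.5 -0.1 0 0 0; 3 -0.2 0 0 0; 4.5 -0.3 1 0 0; 5.6 -0.3 2 -0.004 0; 6.1 -0.3 3 -0.004 0; 6.1 -0.3 4.2 -0.004 0; 6.1 -0.3 4.6 -0.004 0; 6.1 -0.3 4.6 -0.004 0"

```text
time: 6.45
eef_pos: [0.5785, 0.2618, 0.1777]
orientation: [1.944, 2.458, -0.002]
ft_force: [0.1, -0.3, -1.7]
opening: 0.0278
```

```bash
python3 - <<'E'
from h import *
o,_=snap("wrist","w6"); snap("scene","s6")
print(o["eef_pos"],o["ft_force"],goal(o,[.5786,.2635,.18],np.radians(13.4)))
X=o["eef_pos"]-[0,0,.082]; a=proj("scene",X); print(a,proj("scene",[.5786,.2635,.075]));a=a.astype(int)
crop("pics/s6.png","pics/s6c.png",a[0]-50,a[1]-50,100,80,6)
print((a*1.0))
E
```

```text
[0.57846836 0.26184361 0.17773206] [ 0.1037986  -0.29887143 -1.71786102] (array([ 0.16,  0.05, -0.23]), np.float64(-0.001699265647767012))
[409.72124303 202.10401729] [408.60769674 206.75266444]
[409. 202.]
```

View pics/s6c.png

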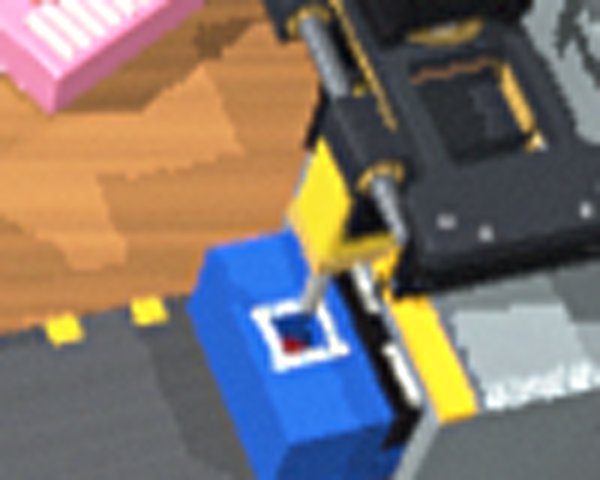

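View pics/w6.png

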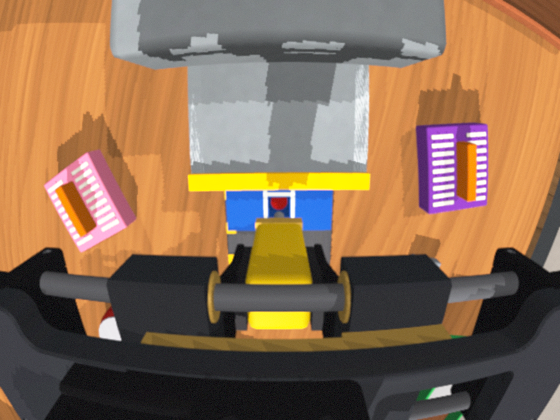

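>>> apply_moves:
  deltas: "0.2 0.1 0.5 0 0; 0.2 0.1 1.3 0 0; 0.2 0.1 2 0 0; 0.2 0.1 2.6 0 0; 0.2 0.1 3.1 0 0; 0.2 0.1 3.5 0 0; 0.2 0.1 3.5 0 0; 0.2 0.1 3.5 0 0"

```text
time: 7.22
eef_pos: [0.58, 0.2647, 0.1445]
orientation: [1.944, 2.457, 0.002]
ft_force: [0.7, -0.6, -1.1]
opening: 0.0273
```

```bash
python3 - <<'E'
from h import *
o,_=snap("scene","s7")
print(o["eef_pos"],o["ft_force"],goal(o,[.5786,.2635,.131],np.radians(13.4)))
a=np.array((409,202))
crop("pics/s7.png","pics/s7c.png",a[0]-50,a[1]-50,100,80,6)
E
```

```text
[0.57997086 0.26467512 0.14445376] [ 0.6997655  -0.56632484 -1.12315356] (array([-0.07, -0.17,  1.34]), np.float64(-0.0017694432743311506))
```

View pics/s7c.png

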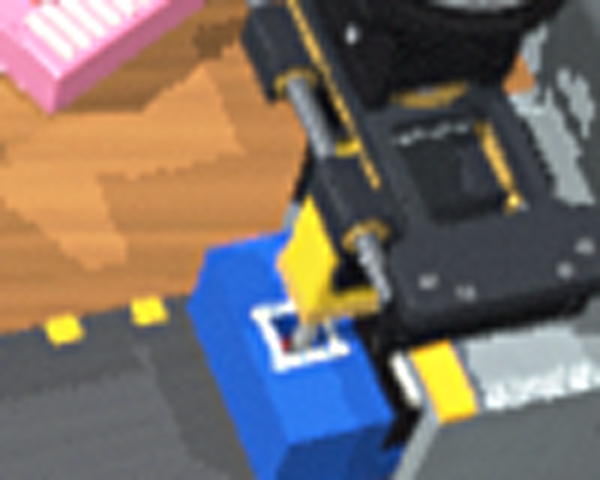

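>>> apply_moves:
  deltas: "-0.1 -0.2 0.2 0 0; -0.1 -0.2 0.4 0 0; -0.1 -0.2 0.6 0 0; -0.1 -0.2 0.8 0 0; -0.1 -0.2 1 0 0; -0.1 -0.2 1.2 0 0; -0.1 -0.2 1.2 0 0; -0.1 -0.2 1.2 0 0"

```text
time: 7.93
eef_pos: [0.5787, 0.2634, 0.1333]
orientation: [1.944, 2.456, 0.003]
ft_force: [-1.2, -0.4, 3.7]
opening: 0.0275
```

```bash
python3 - <<'E'
from h import *
o=bot.observe()
print(o["eef_pos"],o["ft_force"],goal(o,[.5786,.2635,.131],np.radians(13.4)))
E
```

```text
[0.57869793 0.2633708  0.13325389] [-1.17060772 -0.43440302  3.65133557] (array([ 0.02, -0.01,  0.23]), np.float64(-0.001865708784746456))
```

>>> apply_moves:
  deltas: "0 0 0.1 0 0; 0 0 0.2 0 0; 0 0 0.3 0 0; 0 0 0.35 0 0; 0 0 0.35 0 0; 0 0 0.35 0 0; 0 0 0.35 0 0; 0 0 0.35 0 0"

```text
time: 8.6
eef_pos: [0.5788, 0.2635, 0.1306]
orientation: [1.943, 2.456, 0.003]
ft_force: [-2.6, -2.1, 6.9]
opening: 0.0279
```

```bash
python3 - <<'E'
from h import *
o=bot.observe()
print(o["eef_pos"],o["ft_force"],o["opening"],goal(o,np.array([.5786,.2635,.13])+.118*np.array([.232,-.973,0]),np.radians(13.4)))
E
```

```text
[0.57877744 0.26349362 0.13062977] [-2.64844956 -2.13720966  6.88643818] 0.027868372661155896 (array([-1.18e+01,  1.00e-02,  1.40e-01]), np.float64(-0.0018402342912726688))
```

>>> apply_moves:
  deltas: "-0.3 0 0.05 0 0; -0.7 0 0.05 0 0; -1.5 0 0.05 0 0; -2.5 0 0.05 0 0; -3.5 0 0.05 0 0; -4.5 0 0.05 0 0; -5.5 0 0.05 0 0; -6.5 0 0.05 0 0"

```text
time: 9.27
eef_pos: [0.5942, 0.1993, 0.1308]
orientation: [1.944, 2.455, 0.005]
ft_force: [-1.6, 3.0, 4.5]
opening: 0.0279
```

```bash
python3 - <<'E'
from h import *
o=bot.observe()
print(o["time"],o["eef_pos"],o["ft_force"],o["opening"],goal(o,np.array([.5786,.2635,.13])+.118*np.array([.232,-.973,0]),np.radians(13.4)))
E
```

```text
9.2667 [0.59421831 0.19926604 0.13075192] [-1.6005516   3.02643214  4.48334924] 0.027855946311989118 (array([-5.19, -0.02,  0.11]), np.float64(-0.0024664910615772584))
```

>>> apply_moves:
  deltas: "-0.3 0 0.15 0 0; -1 0 0.2 0 0; -2 0 0.2 0 0; -3 0 0.2 0 0; -4 0 0.2 0 0; -5 0 0.2 0 0; -5.5 0 0.2 0 0; -5.7 0 0.2 0 0"

```text
time: 9.93
eef_pos: [0.6073, 0.1477, 0.1306]
orientation: [1.946, 2.459, 0.015]
ft_force: [-3.7, 10.1, 7.6]
opening: 0.0274
```

```bash
python3 - <<'E'
from h import *
o,_=snap("scene","s8"); 
print(o["time"],o["eef_pos"],o["ft_force"],o["opening"],goal(o,np.array([.5786,.2635,.13])+.118*np.array([.232,-.973,0]),np.radians(13.4)))
crop("pics/s8.png","pics/s8c.png",330,150,130,100,6)
E
```

```text
9.9333 [0.60733715 0.14770255 0.13056863] [-3.67945015 10.14011316  7.56548565] 0.027418684905683395 (array([ 0.13, -0.11,  0.06]), np.float64(-0.001892797960756587))
```

View pics/s8c.png

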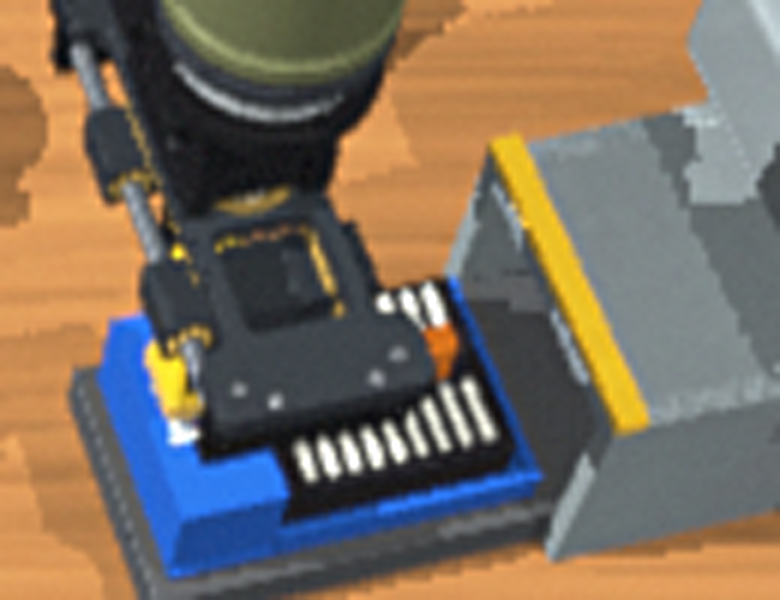

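>>> apply_moves:
  deltas: "0.1 0 0 0 0; 0.3 0 -0.2 0 0; 0.3 0 -0.6 0 0; 0.4 0 -1.2 0 0; 0.4 0 -2 0 0; 0.4 0 -3 0 0; 0.4 0 -4 0 0; 0.4 0 -5 0 0"

```text
time: 10.65
eef_pos: [0.6059, 0.1514, 0.1817]
orientation: [1.945, 2.459, 0.015]
ft_force: [-0.1, -0.4, -1.0]
opening: 0.028
```

```bash
python3 - <<'E'
from h import *
o,_=snap("wrist","w9"); 
print(o["time"],o["eef_pos"],o["ft_force"],o["opening"],goal(o,[.524,-.380,.26],np.radians(15)))
E
```

```text
10.65 [0.60585353 0.15138825 0.18165299] [-0.08032032 -0.37030797 -0.96022146] 0.028022410898605413 (array([-49.82, -20.11,  -8.12]), np.float64(-0.029371312894900692))
```

View pics/w9.png

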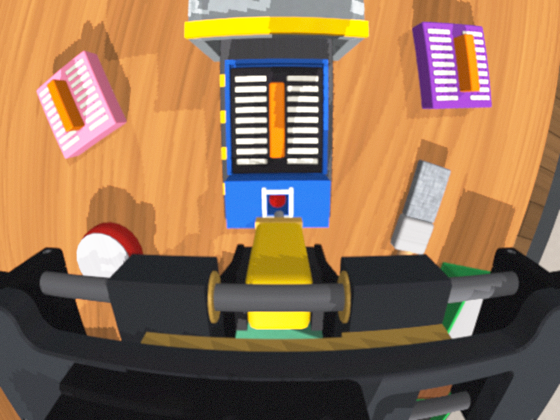

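```bash
python3 - <<'E'
from h import *
crop("pics/w9.png","pics/w9c.png",210,45,140,190,4.2)
o=bot.observe(); R=Ro.from_rotvec(o["orientation"]).as_matrix(); print(R[:,2])
E
```

```text
[ 0.01433269  0.00442099 -0.99988751]
```

View pics/w9c.png

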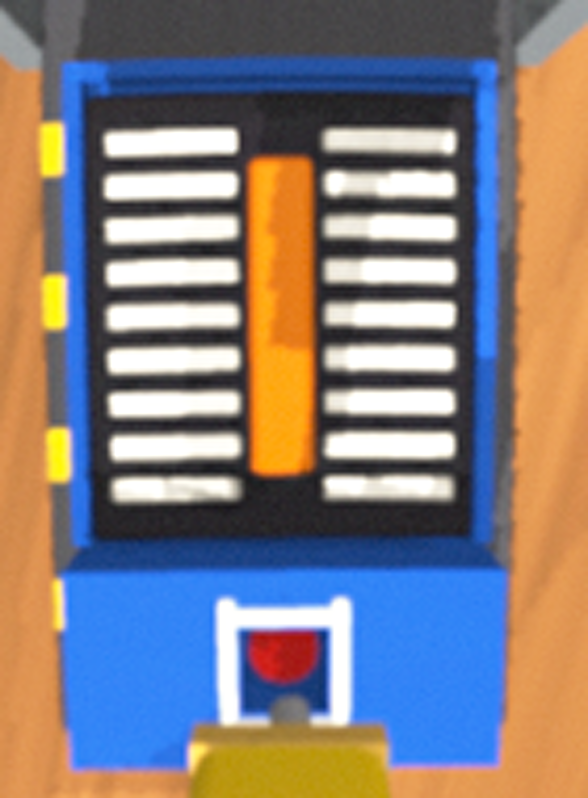

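```bash
python3 - <<'E'
from h import *
o=dict(bot.observe())
f=lambda x,y:(x/4.2+210,y/4.2+45)
P=[w_at_z(o,*f(*p),.088) for p in ((247,157),(312,157),(315,475),(250,475))];print(np.array(P).round(4),np.mean(P,0))
d=np.array(P[3])-P[0];print(np.hypot(*d[:2]),np.degrees(np.arctan2(d[1],d[0])))
W=[w_at_z(o,*f(*p),.075) for p in ((218,600),(350,600),(65,570),(505,570))];print(np.array(W).round(4))
Q=[w_at_z(o,*f(*p),.062) for p in ((85,90),(475,95),(470,540),(92,540))];print(np.array(Q).round(4),np.mean(Q,0))
u=np.array([.232,-.973]);print("lip back slide est",np.dot(np.mean(W[2:],0)[:2]-[.5786,.2635],u)+.021)
E
```

```text
[[0.5762 0.2534 0.088 ]
 [0.588  0.2562 0.088 ]
 [0.6027 0.1971 0.088 ]
 [0.5906 0.1943 0.088 ]] [0.58940137 0.22524344 0.088     ]
0.06078262550472833 -76.2898993001891
[[0.5902 0.1661 0.075 ]
 [0.6165 0.1722 0.075 ]
 [0.5582 0.1652 0.075 ]
 [0.6461 0.1858 0.075 ]]
[[0.5392 0.2629 0.062 ]
 [0.6177 0.2805 0.062 ]
 [0.6398 0.1884 0.062 ]
 [0.5613 0.17   0.062 ]] [0.58950611 0.22543135 0.062     ]
lip back slide est 0.11206995975586662
```

>>> apply_moves:
  deltas: "-2 -0.8 -3 0 0; -5 -2 -6 0 0; -8.7 -3.5 -8.5 0 0; -12.4 -5 -9 0 0; -16.1 -6.5 -9 0 0; -19.8 -8 -9 0 0; -23.5 -9.5 -9 0 0; -27.2 -11 -9 0 0"

```text
time: 11.37
eef_pos: [0.5607, -0.1407, 0.2729]
orientation: [1.943, 2.456, 0.019]
ft_force: [-0.3, 0.3, -1.4]
opening: 0.0276
```

```bash
python3 - <<'E'
from h import *
o=bot.observe()
print(o["time"],o["eef_pos"],o["ft_force"],o["opening"],goal(o,[.5248,-.3801,.26],np.radians(15)))
E
```

```text
11.3667 [ 0.56067336 -0.14070003  0.27293026] [-0.30339884  0.2516556  -1.37292552] 0.027594090823218495 (array([-22.47,  -9.02,   1.16]), np.float64(-0.02964388906959048))
```

>>> apply_moves:
  deltas: "-3.5 -1.4 0 0 0; -7 -2.8 0 -0.01 0; -10.5 -4.2 0 -0.02 0; -14 -5.6 0 -0.03 0; -17.5 -7 0 -0.03 0; -21 -8.4 0 -0.03 0; -22.5 -9 0.5 -0.03 0; -22.5 -9 1 -0.03 0"

```text
time: 12.03
eef_pos: [0.5222, -0.3871, 0.2608]
orientation: [1.917, 2.476, 0.014]
ft_force: [-1.1, 0.1, -1.8]
opening: 0.0279
```

```bash
python3 - <<'E'
from h import *
o=bot.observe()
print(o["time"],o["eef_pos"],o["orientation"],goal(o,[.5248,-.3801,.2],np.radians(15)))
E
```

```text
12.0333 [ 0.5221767  -0.38708487  0.26083134] [1.91652343 2.47585388 0.01412682] (array([0.63, 0.35, 6.09]), np.float64(-0.008500661593487724))
```

>>> apply_moves:
  deltas: "0.4 0.2 1 -0.008 0; 0.7 0.4 3 -0.008 0; 0.7 0.4 6 -0.008 0; 0.7 0.4 8 -0.008 0; 0.7 0.4 9.5 -0.008 0; 0.7 0.4 10 -0.008 0; 0.7 0.4 10 -0.008 0; 0.7 0.4 10 -0.008 0"

```text
time: 12.7
eef_pos: [0.5265, -0.3781, 0.1616]
orientation: [1.904, 2.485, 0.015]
ft_force: [0.6, 0.6, -1.6]
opening: 0.0275
```

```bash
python3 - <<'E'
from h import *
o,_=snap("wrist","w10"); snap("scene","s10")
print(o["time"],o["eef_pos"],o["orientation"],o["ft_force"],goal(o,[.5248,-.3801,.089],np.radians(15)))
X=o["eef_pos"]-[0,0,.082];print(proj("scene",X),wproj(o,X), wproj(o,[.5242,-.3791,.055]),proj("scene",[.5242,-.3791,.055]))
crop("pics/s10.png","pics/s10c.png",110,140,120,90,6)
crop("pics/w10.png","pics/w10c.png",220,160,120,90,6)
E
```

```text
12.7 [ 0.52648826 -0.37810434  0.16157472] [1.9039592  2.48463854 0.01478766] [ 0.57657368  0.56451831 -1.62834406] (array([-0.13, -0.32,  7.25]), np.float64(0.001280168157576922))
[135.71669409 189.53086132] [277.50398087 216.56292275] [274.37856169 208.29817215] [137.94805421 194.19684346]
```

View pics/s10c.png

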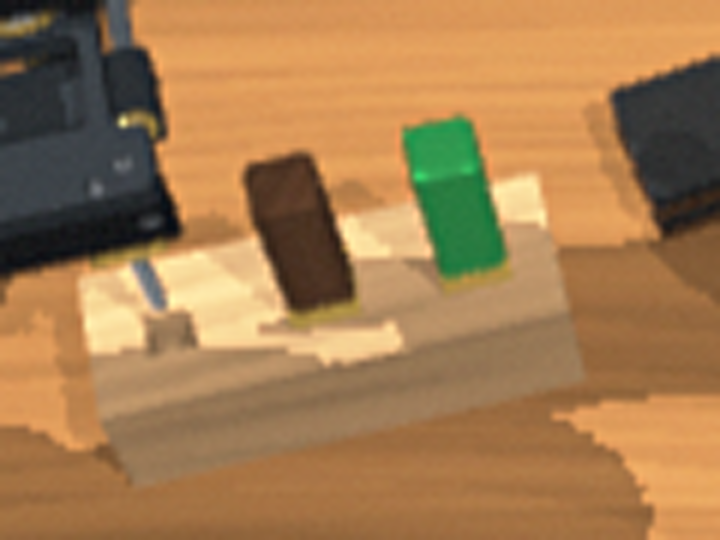

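View pics/w10c.png

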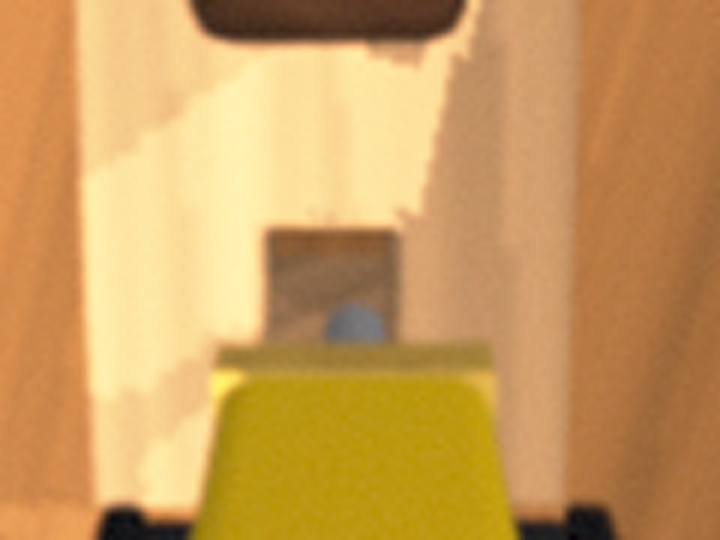

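```bash
python3 - <<'E'
from h import *
o=bot.observe(); print(goal(o,[.5242,-.3791,.055]),goal(o,[.5242,-.3791,.007]))
E
```

```text
(array([ 0.12, -0.41, 10.75]), None) (array([ 0.14, -0.49, 15.55]), None)
```

>>> apply_moves:
  deltas: "0 -0.4 0 0 0; 0 -0.45 0.3 0 0; 0 -0.45 1.3 0 0; 0 -0.45 2.8 0 0; 0 -0.45 4.3 0 0; 0 -0.45 5.8 0 0; 0 -0.45 6.6 0 0; 0 -0.45 6.9 0 0"

```text
time: 13.47
eef_pos: [0.5223, -0.3797, 0.0912]
orientation: [1.906, 2.485, 0.014]
ft_force: [0.1, 0.2, -1.9]
opening: 0.0274
```

```bash
python3 - <<'E'
from h import *
o,_=snap("wrist","w11"); 
print(o["time"],o["eef_pos"],o["orientation"],o["ft_force"],goal(o,[.5248,-.3801,.089],np.radians(15)))
crop("pics/w11.png","pics/w11c.png",220,160,120,90,6)
E
```

```text
13.4667 [ 0.52229787 -0.3796851   0.09117354] [1.90627443 2.48474291 0.01445745] [ 0.12713393  0.19809901 -1.86768854] (array([-0.1 ,  0.23,  0.22]), np.float64(0.00015577383643217146))
```

View pics/w11c.png

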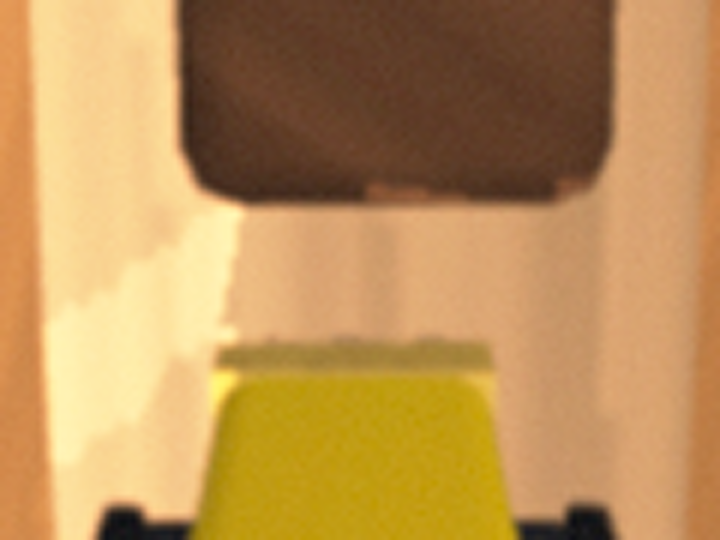

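>>> apply_moves:
  deltas: "0 0.1 0.1 0 0; 0 0.1 0.2 0 0; 0 0.1 0.25 0 0; 0 0.1 0.25 0 0; 0 0.1 0.25 0 40; 0 0.1 0.25 0 60; 0 0.1 0.25 0 80; 0 0.1 0.25 0 100"

```text
time: 14.18
eef_pos: [0.5239, -0.3797, 0.0897]
orientation: [1.905, 2.484, 0.014]
ft_force: [0.0, 0.8, -0.3]
opening: 0.0468
```

>>> apply_moves:
  deltas: "0 0 0 0 100; 0 0 0 0 100; 0 0 0 0 100; 0 0 -0.5 0 100; 0 0 -2 0 100; 0 0 -5 0 100; 0 0 -8.5 0 100; 0 0 -12 0 100"

```text
time: 14.85
eef_pos: [0.5217, -0.3794, 0.2108]
orientation: [1.906, 2.485, 0.015]
ft_force: [0.7, -1.1, -0.2]
opening: 0.0865
```

```bash
python3 - <<'E'
from h import *
o,_=snap("wrist","w12"); 
print(o["time"],o["eef_pos"],o["orientation"],o["ft_force"],o["opening"])
print(w_at_z(o,281,211,.135), goal(o,[.5894,.2252,.22],np.radians(13.6)))
E
```

```text
14.85 [ 0.52165133 -0.37942459  0.21080559] [1.90580686 2.48470271 0.01473011] [ 0.71831386 -1.05172184 -0.19028687] 0.08647695209911245
[ 0.52245754 -0.3724526   0.135     ] (array([56.64, 22.23, -0.75]), np.float64(0.024812587045194956))
```

View pics/w12.png

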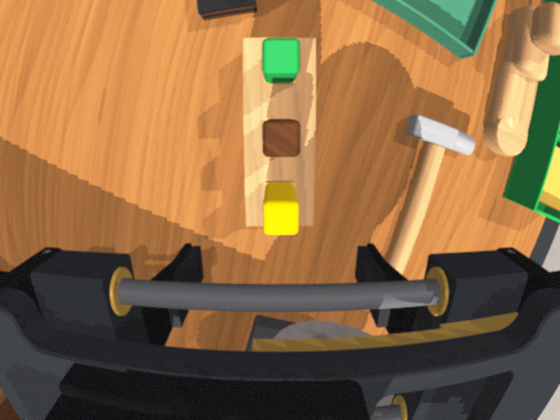

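```bash
python3 - <<'E'
from h import *
crop("pics/w12.png","pics/w12c.png",230,30,100,210,3.8)
o=bot.observe()
for q in ([.5242,-.3791],):
  for z in (.055,.135): print(wproj(o,[*q,z]))
E
```

```text
[275.36398104 188.31869004]
[276.38736636 211.49104158]
```

View pics/w12c.png

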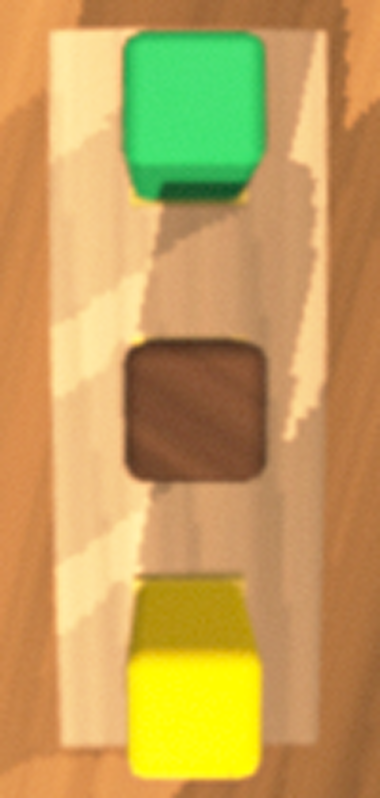

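```bash
python3 - <<'E'
from h import *
o=bot.observe()
f=lambda x,y:(x/3.8+230,y/3.8+30)
c=[w_at_z(o,*f(*p),.055) for p in ((48,30),(328,32),(318,745),(62,745))]; print(np.array(c).round(4),np.mean(c,0))
for p in ((195,100),(196,410),(195,716)): print(w_at_z(o,*f(*p),.135))
print(o["eef_pos"],o["time"])
E
```

```text
[[ 0.4529 -0.2379  0.055 ]
 [ 0.5234 -0.2191  0.055 ]
 [ 0.5748 -0.4088  0.055 ]
 [ 0.5047 -0.4271  0.055 ]] [ 0.51396633 -0.32325286  0.055     ]
[ 0.49643659 -0.26127026  0.135     ]
[ 0.51292086 -0.32165782  0.135     ]
[ 0.5295359  -0.38373642  0.135     ]
[ 0.52510653 -0.38147212  0.21987097] 14.9
```

```bash
python3 - <<'E'
from h import *
o=bot.observe()
print(goal(o,[.5894,.2252,.22],np.radians(13.6)))
E
```

```text
(array([56.93, 21.93, -0.27]), np.float64(0.024497396426189866))
```

>>> apply_moves:
  deltas: "3.5 1.4 -0.3 0.005 100; 7.1 2.8 -0.3 0.01 100; 10.7 4.2 -0.3 0.02 100; 14.3 5.6 -0.3 0.024 100; 17.9 7 -0.3 0.024 100; 21.5 8.3 -0.3 0.024 100; 25.1 9.7 -0.3 0.024 100; 28.7 11 -0.3 0.024 100"

```text
time: 15.57
eef_pos: [0.557, -0.0739, 0.2221]
orientation: [1.927, 2.45, 0.015]
ft_force: [0.4, -0.1, 0.4]
opening: 0.0868
```

```bash
python3 - <<'E'
from h import *
o=bot.observe()
print(o["eef_pos"],goal(o,[.5894,.2252,.22],np.radians(13.6)))
E
```

```text
[ 0.55701362 -0.07389168  0.22209139] (array([28.31, 10.19,  0.07]), np.float64(0.0003809493624178373))
```

>>> apply_moves:
  deltas: "4 1.4 0 0 100; 8 2.8 0 0 100; 12 4.3 0 0 100; 16 5.7 0 0 100; 20 7.1 0 0 100; 24 8.6 0 0 100; 27.3 9.8 0 0 100; 28.3 10.2 0 0 100"

```text
time: 16.23
eef_pos: [0.5874, 0.2342, 0.2211]
orientation: [1.918, 2.462, 0.022]
ft_force: [-1.0, 1.0, 0.1]
opening: 0.087
```

>>> apply_moves:
  deltas: "0 0 0 0 100; 0 0 0 0 100; 0 0 0 0 100; 0 0 0 0 100; 0 0 0 0 100; 0 0 0 0 100; 0 0 0 0 100; 0 0 0 0 100"

```text
time: 16.9
eef_pos: [0.5876, 0.2335, 0.2213]
orientation: [1.919, 2.461, 0.022]
ft_force: [-0.1, -0.8, 1.0]
opening: 0.0872
```

```bash
python3 - <<'E'
from h import *
o,_=snap("wrist","w13")
print(o["time"],o["eef_pos"],o["orientation"],goal(o,[.5894,.2252,.22],np.radians(13.6)))
print(wproj(o,[.5894,.2252,.088]))
E
```

```text
16.9 [0.58756719 0.23345209 0.2212579 ] [1.91929543 2.46084033 0.02193835] (array([-0.84, -0.03,  0.13]), np.float64(0.008570494878183288))
[275.41150435 207.94478986]
```

View pics/w13.png

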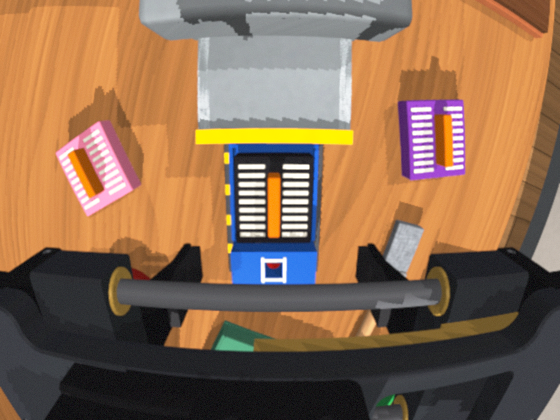

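```bash
python3 - <<'E'
from h import *
crop("pics/w13.png","pics/w13c.png",215,135,120,155,4)
o=bot.observe()
P=w_at_z(o,274.2,206.3,.088); print(P,goal(o,[P[0],P[1],.067]),goal(o,[.5894,.2252,.067]))
E
```

```text
[0.58783154 0.22673917 0.088     ] (array([-0.56, -0.51, 15.42]), None) (array([-0.75, -0.39, 15.43]), None)
```

View pics/w13c.png

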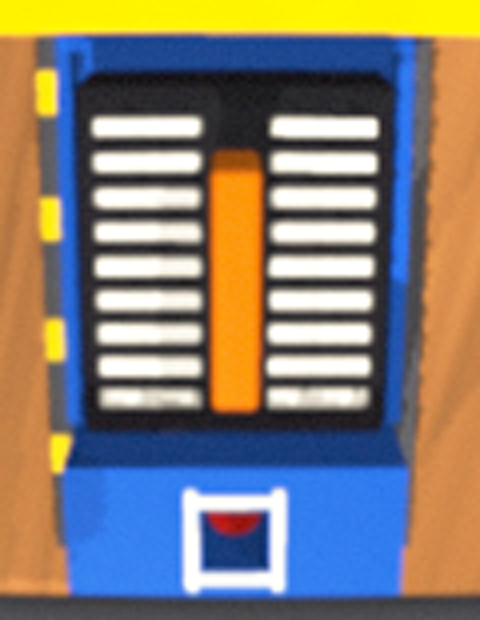

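>>> apply_moves:
  deltas: "-0.7 -0.45 2 0.008 100; -0.7 -0.45 5 0.008 100; -0.7 -0.45 8.5 0.008 100; -0.7 -0.45 11.5 0.008 100; -0.7 -0.45 13.5 0.008 100; -0.7 -0.45 14.7 0.008 80; -0.7 -0.45 15.3 0.008 60; -0.7 -0.45 15.3 0.008 50"
  squeeze: 30

```text
time: 17.62
eef_pos: [0.5883, 0.2254, 0.0674]
orientation: [1.929, 2.454, 0.02]
ft_force: [-1.1, -0.4, 0.3]
opening: 0.0741
```

```bash
python3 - <<'E'
from h import *
o,_=snap("wrist","w14")
print(o["time"],o["eef_pos"],o["orientation"],o["ft_force"],o["opening"],goal(o,[.5889,.2255,.068]))
E
```

```text
17.6167 [0.58827798 0.22543399 0.06742647] [1.92929535 2.45448742 0.02048121] [-1.10792869 -0.41726739  0.26527033] 0.07407527306837533 (array([-0.01,  0.06, -0.06]), None)
```

View pics/w14.png

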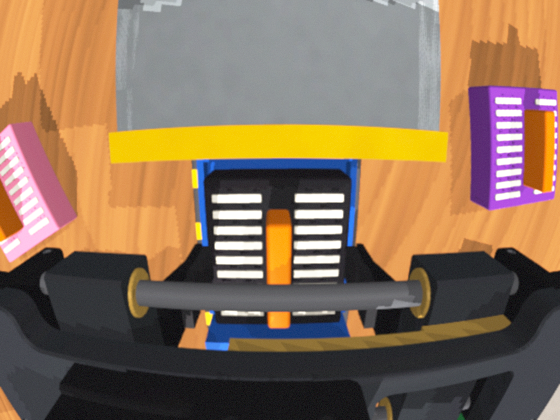

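>>> apply_moves:
  deltas: "0 0 0 0 0; 0 0 0 0 0; 0 0 0 0 0; 0 0 0 0 0; 0 0 0 0 0; 0 0 0 0 0; 0 0 0 0 0; 0 0 0 0 0"
  squeeze: 40

```text
time: 18.33
eef_pos: [0.589, 0.2259, 0.0688]
orientation: [1.929, 2.454, 0.023]
ft_force: [-0.4, -0.1, 0.4]
opening: 0.0174
```

>>> apply_moves:
  deltas: "0 0 0 0 0; 0 0 0 0 0; 0 0 0 0 0; 0 0 -0.2 0 0; 0 0 -0.5 0 0; 0 0 -1 0 0; 0 0 -2 0 0; 0 0 -3 0 0"

```text
time: 19.0
eef_pos: [0.5881, 0.2259, 0.0994]
orientation: [1.929, 2.454, 0.023]
ft_force: [-0.1, 0.6, -1.6]
opening: 0.012
```

```bash
python3 - <<'E'
from h import *
o,_=snap("wrist","w15")
print(o["time"],o["eef_pos"],o["orientation"],o["ft_force"],o["wrist_torque"],o["opening"])
T=np.array([.637,-.068])
print(goal(o,[*T,.16]))
E
```

```text
19.0 [0.58812475 0.22586696 0.09938986] [1.92882334 2.45386515 0.02278754] [-0.1207784   0.60541786 -1.63361662] [-0.01801841 -0.11819508 -0.02944423] 0.011979979903800753
(array([-29.75,  -2.05,  -5.91]), None)
```

View pics/w15.png

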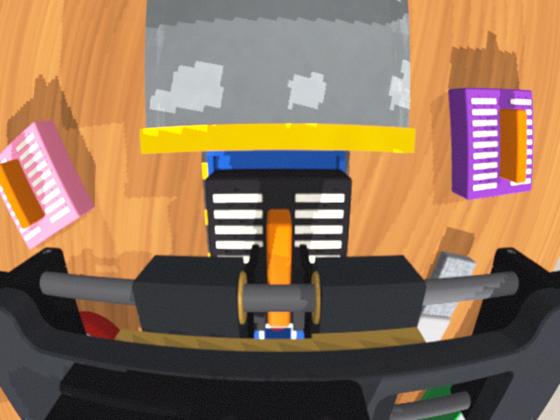

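```bash
python3 - <<'E'
from h import *
for p in ((297,143),(375,148),(320,146)): print(at_z("top",*p,.08), at_z("top",*p,.0))
E
```

```text
[ 0.74639525 -0.05424771  0.08      ] [ 0.77539611 -0.05573361  0.        ]
[ 0.73431042 -0.24739754  0.08      ] [ 0.7625415  -0.26118659  0.        ]
[ 0.73882578 -0.11128942  0.08      ] [ 0.76734448 -0.11640873  0.        ]
```

>>> apply_moves:
  deltas: "0 0 -2 0 0; 0 0 -4.5 0 0; -1 0 -6.5 0 0; -3 -0.2 -7 0.04 0; -6 -0.4 -7 0.14 0; -9 -0.6 -7 0.24 0; -12.5 -0.8 -7 0.34 0; -16 -1.1 -7 0.41 0"

```text
time: 19.72
eef_pos: [0.6151, 0.0679, 0.174]
orientation: [2.392, 2.006, 0.037]
ft_force: [-1.4, -0.0, -2.1]
opening: 0.0117
```

```bash
python3 - <<'E'
from h import *
o=bot.observe()
print(o["time"],o["eef_pos"],o["orientation"],o["opening"],goal(o,[.637,-.068,.17],np.radians(-10.)))
E
```

```text
19.7167 [0.61508118 0.06788155 0.17400084] [2.3916052  2.00624095 0.03719817] 0.011663604867196762 (array([-13.  ,   4.51,   0.46]), np.float64(-0.00018701425160383423))
```

```bash
python3 - <<'E'
from h import *
crop("pics/scene0.png","pics/s_tr.png",220,195,95,95,6)
crop("pics/top0.png","pics/t_tr.png",260,148,90,95,6)
E
```

```text
(no output)
```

View pics/s_tr.png

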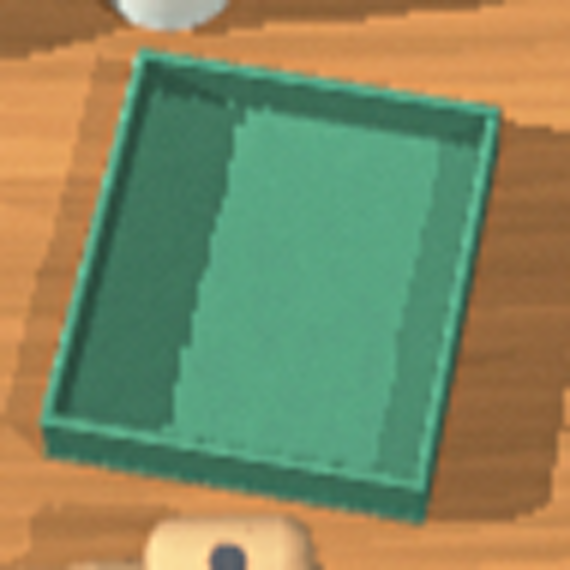

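View pics/t_tr.png

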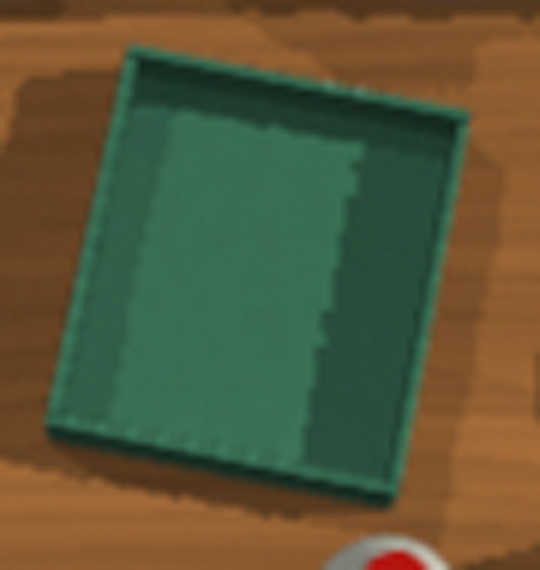

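```bash
python3 - <<'E'
from h import *
for n,pts,x,y in (("scene",((138,50),(500,107),(425,490),(42,425)),220,195),("top",((130,46),(470,112),(397,495),(47,430)),260,148)):
  Y=np.array([at_z(n,a/6+x,b/6+y,.035) for a,b in pts]);print(n,Y.round(4).tolist(),Y.mean(0))
  for i in range(4):
    d=Y[(i+1)%4]-Y[i];print(np.hypot(*d[:2]).round(3),np.degrees(np.arctan2(d[1],d[0])).round(1))
o=bot.observe()
print(goal(o,[.633,-.067,.17]),o["eef_pos"])
E
```

```text
scene [[0.5409, -0.1257, 0.035], [0.5692, 0.0202, 0.035], [0.7344, -0.0125, 0.035], [0.7065, -0.1574, 0.035]] [ 0.63773256 -0.06885016  0.035     ]
0.149 79.0
0.168 -11.2
0.148 -100.9
0.169 169.2
top [[0.7282, -0.0159, 0.035], [0.6996, -0.1603, 0.035], [0.5345, -0.1274, 0.035], [0.5609, 0.0171, 0.035]] [ 0.6308055  -0.07161451  0.035     ]
0.147 -101.2
0.168 168.7
0.147 79.6
0.171 -11.2
(array([-12.97,   4.1 ,   0.45]), None) [0.61508118 0.06788155 0.17400084]
```

>>> apply_moves:
  deltas: "-2.5 0.8 0 0 0; -5.5 1.8 0 0.01 0; -8.5 2.7 0 0.02 0; -11.5 3.7 0.2 0.02 0; -13.2 4.2 0.5 0.02 0; -13.2 4.2 0.5 0.02 0; -13.2 4.2 0.5 0.02 0; -13.2 4.2 0.5 0.02 0"

```text
time: 20.38
eef_pos: [0.6338, -0.0679, 0.1701]
orientation: [2.411, 1.984, 0.04]
ft_force: [-0.1, 0.1, -1.8]
opening: 0.0116
```

```bash
python3 - <<'E'
from h import *
o,_=snap("wrist","w16");snap("scene","s16")
print(o["time"],o["eef_pos"],o["orientation"],o["opening"],goal(o,[.634,-.070,.04],np.radians(-11.2)))
E
```

```text
20.3833 [ 0.63380001 -0.06790336  0.1701143 ] [2.41084784 1.98407563 0.03959165] 0.011600058427875582 (array([-0.3 , -0.34, 13.01]), np.float64(0.0019885685669409625))
```

View pics/w16.png

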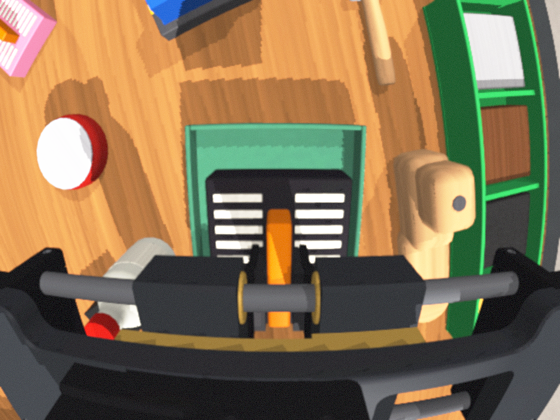

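View pics/s16.png

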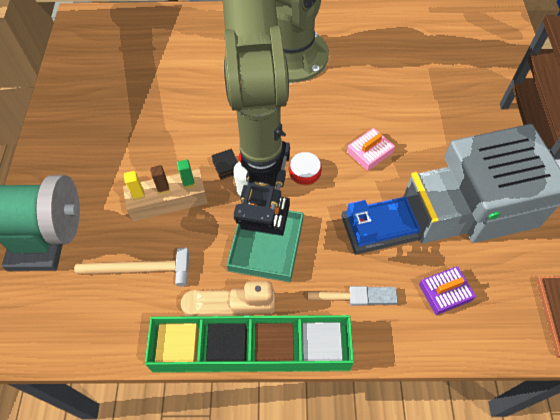

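>>> apply_moves:
  deltas: "-0.2 -0.1 1.5 0 0; -0.3 -0.2 3.5 0 0; -0.3 -0.2 5.5 0 0; -0.3 -0.3 7.5 0 0; -0.3 -0.3 9 0 0; -0.3 -0.3 10 0 0; -0.3 -0.3 10 0 0; -0.3 -0.3 10 0 0"

```text
time: 21.15
eef_pos: [0.6336, -0.0684, 0.0703]
orientation: [2.408, 1.988, 0.04]
ft_force: [0.2, 0.2, -1.1]
opening: 0.0116
```

```bash
python3 - <<'E'
from h import *
o,_=snap("wrist","w17")
print(o["time"],o["eef_pos"],Ro.from_rotvec(o["orientation"]).as_matrix()[:,2],o["ft_force"],goal(o,[.634,-.070,.043],np.radians(-11.2)))
E
```

```text
21.15 [ 0.63357319 -0.06838401  0.07028057] [ 0.03166187  0.00152442 -0.99949747] [ 0.18822605  0.21843736 -1.08417127] (array([-0.17, -0.01,  2.73]), np.float64(0.005069960309898702))
```

View pics/w17.png

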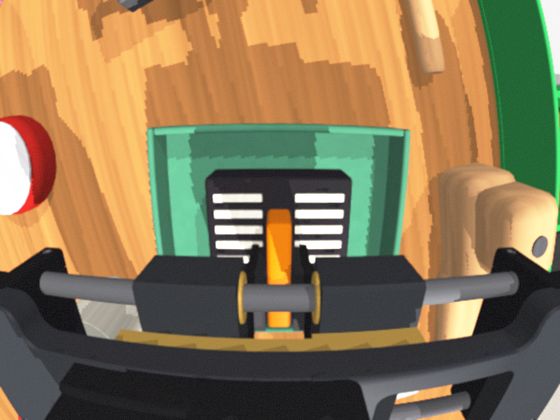

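>>> apply_moves:
  deltas: "0 0 0.5 0 0; 0 0 1 0 0; 0 0 1.5 0 0; 0 0 1.9 0 0; 0 0 2.2 0 0; 0 0 2.5 0 0; 0 0 2.7 0 0; 0 0 2.7 0 0"

```text
time: 21.87
eef_pos: [0.6347, -0.0686, 0.0435]
orientation: [2.408, 1.987, 0.04]
ft_force: [0.5, 0.3, -2.6]
opening: 0.0118
```

```bash
python3 - <<'E'
from h import *
o=bot.observe()
print(o["time"],o["eef_pos"],Ro.from_rotvec(o["orientation"]).as_matrix()[:,2],o["ft_force"])
E
```

```text
21.8667 [ 0.6347347  -0.06860321  0.04349042] [ 0.03225227  0.00142758 -0.99947874] [ 0.53932942  0.28708175 -2.55384463]
```

Not touching yet; go 2–3 mm lower.

>>> apply_moves:
  deltas: "0 0 0.1 0 0; 0 0 0.1 0 0; 0 0 0.2 0 0; 0 0 0.2 0 0; 0 0 0.25 0 0; 0 0 0.25 0 0; 0 0 0.25 0 0; 0 0 0.25 0 0"

```text
time: 22.53
eef_pos: [0.6356, -0.0683, 0.0423]
orientation: [2.407, 1.987, 0.042]
ft_force: [-1.1, 0.4, 5.4]
opening: 0.0118
```

```bash
python3 - <<'E'
from h import *
o=bot.observe()
print(o["time"],o["eef_pos"],Ro.from_rotvec(o["orientation"]).as_matrix()[:,2],o["ft_force"])
E
```

```text
22.5333 [ 0.63562096 -0.06828308  0.04229078] [ 0.03391517  0.00126291 -0.99942392] [-1.1344495   0.38285895  5.4381081 ]
```

>>> apply_moves:
  deltas: "0 0 -0.05 0 10; 0 0 -0.05 0 20; 0 0 -0.05 0 30; 0 0 -0.05 0 40; 0 0 -0.05 0 50; 0 0 -0.05 0 60; 0 0 -0.05 0 60; 0 0 -0.05 0 60"

```text
time: 23.2
eef_pos: [0.6356, -0.0683, 0.0427]
orientation: [2.407, 1.987, 0.042]
ft_force: [0.5, -0.7, -0.3]
opening: 0.0482
```

```bash
python3 - <<'E'
from h import *
o,_=snap("wrist","w18")
print(o["time"],o["eef_pos"],o["opening"],o["ft_force"])
E
```

```text
23.2 [ 0.63557265 -0.06827222  0.04271366] 0.04821620430570491 [ 0.54915296 -0.70816357 -0.30535891]
```

View pics/w18.png

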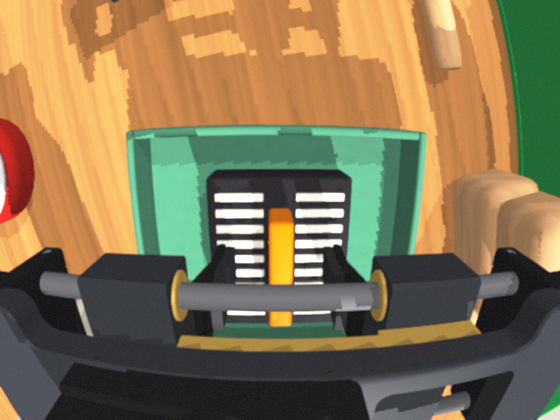

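Released. Lift straight up, then check everything.

>>> apply_moves:
  deltas: "0 0 -0.5 0 60; 0 0 -1.5 0 60; 0 0 -3.5 0 60; 0 0 -6.5 0 60; 0 0 -10 0 60; 0 0 -13.5 0 60; 0 0 -17 0 60; 0 0 -20 0 60"

```text
time: 23.92
eef_pos: [0.6291, -0.0682, 0.2466]
orientation: [2.404, 1.986, 0.045]
ft_force: [-0.7, 0.4, 0.3]
opening: 0.0521
```

>>> apply_moves:
  deltas: "-3 0 0 0 60; -6 0 0 0 60; -9 0 0 0 60; -12 0 0 0 60; -12 0 0 0 60; -12 0 0 0 60; -12 0 0 0 60; -12 0 0 0 60"

```text
time: 24.58
eef_pos: [0.6069, -0.1841, 0.2464]
orientation: [2.402, 1.988, 0.047]
ft_force: [-0.0, 0.6, 0.6]
opening: 0.0521
```

```bash
python3 - <<'E'
from h import *
o,_=snap("wrist","w19");snap("scene","s19")
print(o["time"],o["eef_pos"],o["opening"],o["ft_force"])
E
```

```text
24.5833 [ 0.6069397 -0.1841133  0.2464056] 0.05211861848811189 [-0.03434839  0.55012117  0.64309751]
```

View pics/w19.png

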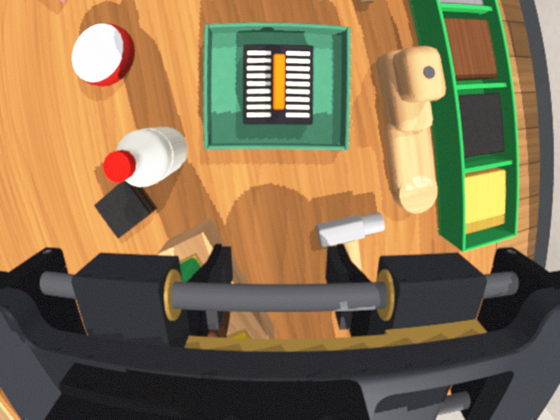

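View pics/s19.png

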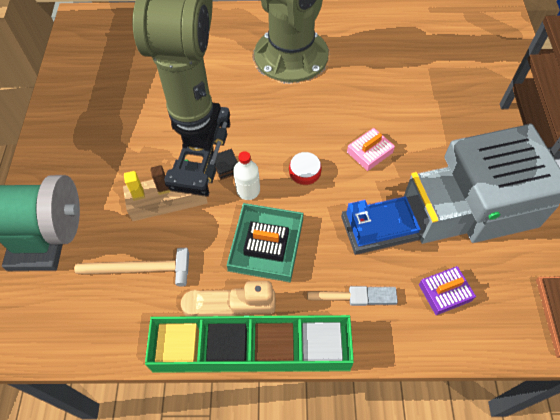

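```bash
python3 - <<'E'
from h import *
o=bot.observe()
P=w_at_z(o,278.5,82,.061);Q=[w_at_z(o,*p,.035) for p in((205,25),(350,24),(348,149),(206,148))];print(P,np.mean(Q,0))
a=np.hstack([cv2.resize(cv2.imread("pics/s19.png")[y:y+80,x:x+100],None,fx=4,fy=4,interpolation=cv2.INTER_CUBIC) for x,y in ((335,180),(225,200))]);cv2.imwrite("pics/fin.png",a)
E
```

```text
[ 0.63472729 -0.07038142  0.061     ] [ 0.6350941  -0.06884867  0.035     ]
```

View pics/fin.png

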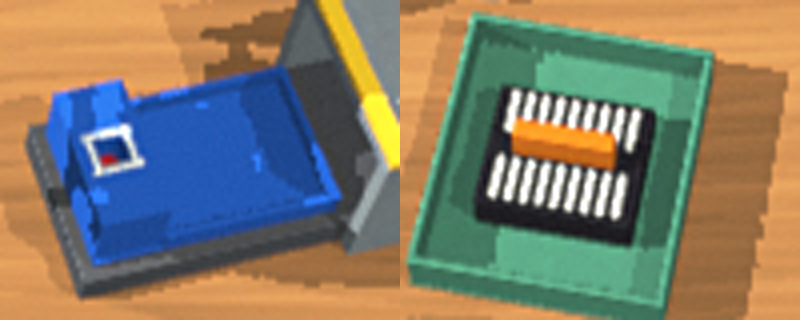

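```bash
python3 -c "
from station import bot
print(bot.hand_in())"
```

```text
the job is handed in; nothing more can be done
None
```

The job is handed in after about 24.6 s; no verdict was reported.

- **Slide and button:** I pushed the button in with the yellow pin tool until it bottomed, at about 8.5 N. I then pushed the slide to its stop with the button held in. The last measurement put the slide at about 112 mm out. After I withdrew the pin, the red button showed in the well in the same way as at the start. I judged it up and latched from the pictures only, since there was no reading for it.
- **Pin tool:** It is back in its own hole, upright and seated. It measured within about 1 mm of the hole position relative to the block.
- **Filter:** It lies flat in the green tray, within about 2 mm of the middle, and was set down under light contact (about 7 N). The tool had tilted to about 0.03 rad by then; the filter looked flat once released.
- **Rest of the bench:** In the last pictures the bystanders and the other two tools stood where they were. The gripper was open and clear of everything.

One check disagreed. The wrist picture just after I released the pin tool was taken while the arm was still moving, so its absolute positions were about 5 mm off. I used positions relative to the block there instead.

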